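# Free a speaker module from a left-hand screw clamp

## Task

The speaker module on the sloping-knob test fixture is tested: open its clamp, which has a left-hand thread (so the knob unscrews clockwise), stopping with the white line on the knob lined up with the red engraved mark on the dial. Then draw the module out from under the clamp arm and lay it flat, board down, on the floor of the black tray without dropping it. Do not tighten the clamp, and leave the silver toggle, the orange case and the spare speaker pod alone.

Things in the scene. Friction and masses are not known exactly. Their poses are not given: they have to be found in the camera images.
- fixture: Grey test fixture, fixed. Origin at bench level; x away from the robot, z up. Base plate 120 (x) x 200 (y, -75 to +125) x 12 mm; silver anvil under the module, x +-28, y -66 to +9, top 30 mm above the bench. The clamp screw stands at y +55: its axis leans 30 degrees from vertical towards fixture -x (the robot) through the fixture point (0, 55, 40) mm.
- knob (a joint): Left-hand clamp knob, rad. 0 = clamped hard; grows turning CLOCKWISE seen from above (unscrewing); limit 3.0. Starts at 0.25 to 0.7; at 2.4 the white line meets the red mark. Knob, dial and arm climb 4.5 mm along the leaning axis per rad. The tooth clears the board at 1.55 rad, by 3 mm at 2.4. Friction 0.12 N m holds it where left. Below 0.05 the board is crushed.
- knob_grip (a point): Point on the knob axis at grip height. z up the leaning axis, x along the bar to its white-line end; 80 degrees anticlockwise of the fixture's x at knob 0. Black bar 44 mm long, 12 mm wide (grip across it, local y), top 9.5 mm above this point; below: steel skirt radius 19 mm, then the dial 22.5 mm down. At knob 0 it is 72 mm up the axis from (0, 55, 40) mm.
- open_mark (a point): The red engraved mark on top of the aluminium dial, 30 mm from the axis. The dial (radius 34 mm) does not turn, but climbs with the knob. The dial also bears a black arrow for the clockwise direction.
- clamp_tip (a point): Underside of the clamp arm at its free end, above the tooth. Steel arm 14 mm wide (x), 10 mm thick, from the screw along fixture -y, reaching over the last 18 mm of the board (to 7 mm past this point), 1 mm above it at knob 0. The tooth, 7 x 7 mm, hangs 7 mm below this point, through the board's hole. It climbs with the knob.
- pod (a point): Centre of the module's black speaker pod, the part to grip: 30 (x) x 34 (y) x 26 mm tall. z up, y towards the board's end with the hole (18 x 12 mm, 45 mm to +y of this point). Module axes are parallel to the fixture's at the start. Once the tooth is clear, a straight pull of 25 mm or more to fixture -y brings the board out from under the arm.
- module: The loose speaker module, about 60 g: green board 44 (x) x 84 (y) x 4 mm with the pod on it. Origin at the centre of the board's underside; the pod's centre is 14 mm to -y of it and 17 mm up. Starts flat on the anvil, held by the clamp tooth.
- tray: Black open tray, fixed: outside 120 (x) x 150 (y) mm, walls 4 mm thick and 20 mm high, floor 4 mm thick. Origin at bench level under its centre. The module fits with its long side along the tray's y, either way round; lying on the floor its pod centre is 21 mm above the bench.
- toggle (a joint): Small silver toggle on a blue block at the fixture's far corner (fixture x +40, y +105 mm; tip 54 mm above the bench). 0 = leaning to the robot; grows when pushed away. Leave it alone.
- case_center (a point): Bystander: centre of a loose translucent orange walkie-talkie case, 56 x 100 x 26 mm, beyond the fixture. Leave it alone.
- spare_center (a point): Bystander: centre of a loose spare black speaker pod, 34 x 34 x 22 mm, without a green board, beyond the work. Leave it alone.
There are look-alikes about, which are no part of the job. Several things have the shape of the fixture; the one meant has the colours described above. What is shaped like the module but blue or yellow is not meant.

How it is judged:
On the way, in this order (a step that is already met when the one before it is completed fails the run):
1. the knob is unscrewed clockwise to the red mark (within 0.2 rad), the module still on the anvil (value of joint knob between 2.2 and 2.6 rad and distance of pod from where it was at the start of the episode below 0.02 m), for 0.2 s.
2. the module is drawn more than 25 mm from its place under the clamp arm, with the knob still at the mark (value of joint knob between 2.2 and 2.6 rad and distance of pod from where it was at the start of the episode above 0.025 m), for 0.1 s.
At the end, for the whole second after the job is handed in: Module flat (tilt under 0.08 rad), at rest and released on the tray floor, its pod inside the walls and within 3.5 mm of floor height; knob within 0.2 rad of the mark; case and spare pod within 10 mm of their start, toggle under 0.2 rad (value of joint knob between 2.2 and 2.6 rad and x of pod in the frame of tray between -0.05 and 0.05 m and y of pod in the frame of tray between -0.065 and 0.065 m and z of pod in the frame of tray between 0.0175 and 0.0245 m and angle between pod's own z axis and vertical below 0.08 rad and velocity of joint knob between -0.02 and 0.02 rad/s and distance of each of case_center, spare_center from where it was at the start of the episode below 0.01 m and value of joint toggle below 0.2 rad and linear speed of module below 0.02 m/s); the robot touches nothing.
It fails at once if the clamp is tightened (knob below 0.05 rad) (value of joint knob below 0.05 rad).
It fails at once if the toggle is switched (value of joint toggle above 0.2 rad).
It fails at once if the orange case or the spare pod is moved more than 10 mm (distance of any of case_center, spare_center from where it was at the start of the episode above 0.01 m).
It fails at once if the module is dropped (faster than 0.7 m/s while not held) (linear speed of module above 0.7 m/s and contact force between the fingers and module below 0.05 N).
It also fails if it takes over 54 s, if anything falls off the work surface, if the arm or the gripper's body presses on something with over 40 N, if the wrist force passes 120 N, or if a joint passes its speed limit or range.

## Robot

A 6-joint arm with a two-finger parallel gripper is mounted at the origin on the work surface. World frame = base frame: x ahead of the robot, y to its left, z up, the work surface at z = 0. Lengths are in m, angles in rad, forces in N, time in s.
With the tool pointing down it reaches from about 0.375 to 0.9 m from the base axis. Payload 3.1 kg.
Tool frame: the origin (TCP) lies midway between the tips of the shut fingers; the grasp point (between the pads) lies 19 mm behind it (grip_depth is the distance from the TCP to the grasp point, in m); y points along the fingers, z is the direction in which the jaws open and shut, and the axes are right-handed (so a half turn about y gives the same grasp; the last joint's range is limited). The gripper opens to 85 mm and grips with 20 to 120 N. Pads are 22 mm wide; open, the fingers measure 114 mm over their backs; the gripper's body (76 mm by 85 mm) begins 54 mm behind the grasp point. The pads swing forward as they close: fully open they stand 13 mm farther back than shut.
Start: joints at [-1.512, 0.527, 1.433, -0, 1.181, -0.178], TCP at [0.147, -0.608, 0.231] pointing down, gripper open.
Joint ranges: [-3.08, 3.08], [-0.75, 2.2], [0.22, 2.44], [-1.43, 4.57], [0, 2.65], [-2.85, 2.85]. Speed limits (rad/s): [2.79, 2.79, 3.14, 3.14, 3.14, 3.14].

## Interface

Orientations are given as a unit quaternion [x, y, z, w].
In Python, from station import sense, snapshot, camera_model, sign_off, grip_depth gives the robot as it stands.
- The arm moves only by the tool play_rows, never from a script. Its argument "deltas" is a list of rows, each a list of 6 numbers: the shift along the tool's x, y, z in m, then the turn, a rotation vector about the tool's x, y, z in rad. A call has 1 to 12 rows; each row is the pose to reach, as a shift and turn from the pose commanded when the call began, along the tool's axes at that moment; what a row does not reach only later rows make up. A row lasts 1/10 s, in which the tool goes at most 50 mm and 8.59 degrees, less where a joint would pass 70% of its speed; a pose out of reach is approached as far as the arm can. A call with a gripper value outside its range is refused whole. "gripper" is the finger opening in m, from 0 to 0.0854, set as the call begins (left out, the last holds). The fingers move at their own pace and stop on an object; "force" is the grip in N (left out, the last holds). Time passes only in rows, so rows that repeat a pose let the fingers close. It gives the time, the measured TCP pose, the force and the opening at its end, in the units of the state.
- sense(): the state, without advancing time (a new reading comes with each control period).
- snapshot(name): name is "scene" or "top"; returns the picture (400x640x3 uint8, red, green, blue); there is no depth.
- camera_model(name): a dict with "fx", "fy", "cx", "cy" (pixels), "distortion" ([k1, k2, p1, p2, k3] as OpenCV has them; the pictures are not rectified), "camera_from_world" (4x4, takes a point from world to camera coordinates). Camera axes: x right, y up, looking along -z (the intrinsics and any distortion apply to the point x, -y, -z); pixel columns grow to the right and rows downward; lengths in m; the calibration is good to about 2 mm. A picture is of the moment at which its call begins. camera_model takes no time and is no camera call.
- sign_off(): hands the job in, once; it reports no verdict.
The state is a dict: "t": time; "q": joint angles; "qd": joint speeds; "tau": joint torques, N m; "tcp_pos": TCP position; "tool_rot": TCP orientation; "force": force on the tool from outside, world axes, zero at the start; "ft_torque": the same for the moment, N m; "finger_gap": opening from 0.0 (shut) to 1.0 (fully open).
Only numpy, scipy, OpenCV 4.12 (cv2) and the standard library are available. Lean on these libraries where they do the work, as an engineer would, in place of code of your own. Each camera call takes 0.05 s, during which the arm holds its last target.

## Working session

There is one attempt and no reset: what is moved stays moved. The work goes in short steps, Python scripts to look and compute and a tool call to move; the robot and the scene stay as the last step left them, time stands still between calls to the robot, and variables do not carry over. Pictures are saved under pics/ and viewed, and the job is handed in when it is done.

Besides the shell and the picture viewer there is one more tool, called as a command line: name --pt "numbers of a row" for each row, then --argument value for the rest. play_rows: Moves the arm, as the interface text tells. Its arguments: {"type":"object","properties":{"deltas":{"type":"array"},"gripper":{"type":"number"},"force":{"type":"number"}},"required":["deltas"]}

```bash
mkdir -p pics; ls; python3 - <<'E'
from station import *
import cv2, numpy as np
np.set_printoptions(precision=4,suppress=True)
print(sense()); print(grip_depth)
for n in("scene","top"):
    cv2.imwrite(f"pics/{n}0.png",snapshot(n)[:,:,::-1])
    print(n,camera_model(n))
E
```

```text
pics
{'t': 0.0, 'q': array([-1.5125,  0.5285,  1.4339, -0.    ,  1.1814, -0.1785]), 'qd': array([-0.0003,  0.0007, -0.0002,  0.0003, -0.0018, -0.0006]), 'tau': array([  0.0002, -44.2352, -17.8027,  -0.0001,   0.0084,  -0.    ]), 'tcp_pos': array([ 0.1466, -0.6068,  0.2303]), 'tool_rot': array([-0.0835,  0.7029, -0.7014,  0.0836]), 'force': array([-0.7739,  0.0789, -0.1146]), 'ft_torque': array([ 0.0042, -0.015 ,  0.0184]), 'finger_gap': 0.9950959023181073}
0.0187
scene {'fx': 472.5385565901795, 'fy': 472.5385565901795, 'cx': 318.0444459152028, 'cy': 191.74364137033194, 'distortion': array([-0.0727,  0.    ,  0.    ,  0.    ,  0.    ]), 'camera_from_world': array([[ 0.0902,  0.9959,  0.0088, -0.0923],
       [-0.6154,  0.0488,  0.7867,  0.2804],
       [ 0.783 , -0.0764,  0.6173, -1.4688],
       [ 0.    ,  0.    ,  0.    ,  1.    ]])}
top {'fx': 442.5304287752475, 'fy': 442.5304287752475, 'cx': 322.01150899016227, 'cy': 202.89391595144184, 'distortion': array([-0.0556,  0.    ,  0.    ,  0.    ,  0.    ]), 'camera_from_world': array([[ 0.0318, -0.9995,  0.0058,  0.0109],
       [ 0.9786,  0.0323,  0.2034, -0.5633],
       [-0.2035, -0.0008,  0.9791, -0.8548],
       [ 0.    ,  0.    ,  0.    ,  1.    ]])}
```

View pics/scene0.png

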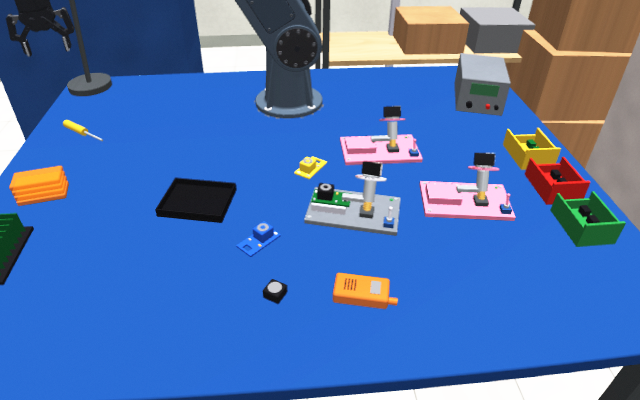

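View pics/top0.png

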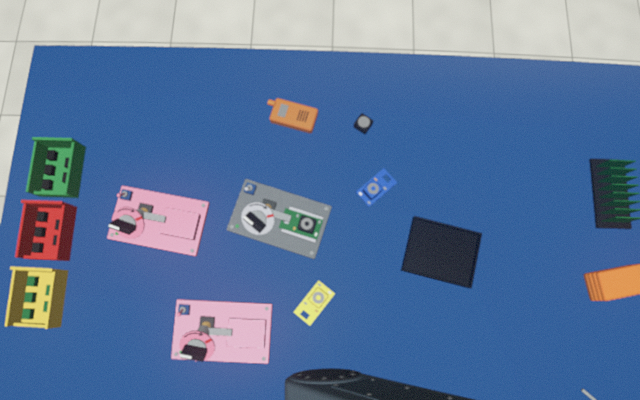

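The grey fixture is at about (280,218) in the top view, with its dial at (258,219) and its module pod at (307,224). The tray is at (441,251) and the pink fixtures are decoys. I'll zoom in next.

```bash
cat > h.py <<'E'
from station import *
import cv2, numpy as np
from scipy.spatial.transform import Rotation as R
np.set_printoptions(precision=4,suppress=True)
def K(m): return np.array([[m['fx'],0,m['cx']],[0,m['fy'],m['cy']],[0,0,1.]])
F=np.diag([1,-1,-1.])
def ray(name,px):
    m=camera_model(name); u=cv2.undistortPoints(np.array(px,float).reshape(-1,1,2),K(m),m['distortion']).reshape(-1,2)
    d=np.c_[u,np.ones(len(u))]@F
    T=m['camera_from_world']; Rm=T[:3,:3]; o=-Rm.T@T[:3,3]
    return o,d@Rm
def onplane(name,px,z):
    o,d=ray(name,px); return o+d*((z-o[2])/d[:,2])[:,None]
def tri(pa,pb):
    (o1,d1),(o2,d2)=ray("scene",[pa]),ray("top",[pb])
    d1=d1[0]/np.linalg.norm(d1[0]);d2=d2[0]/np.linalg.norm(d2[0])
    A=np.c_[d1,-d2]; s=np.linalg.lstsq(A,o2-o1,rcond=None)[0]
    a,b=o1+s[0]*d1,o2+s[1]*d2
    return (a+b)/2,np.linalg.norm(a-b)
def proj(name,P):
    m=camera_model(name);T=m['camera_from_world']
    c=(np.atleast_2d(P)@T[:3,:3].T+T[:3,3])@F
    return cv2.projectPoints(c,np.zeros(3),np.zeros(3),K(m),m['distortion'])[0].reshape(-1,2)
E
python3 - <<'E'
import cv2
a=cv2.imread('pics/top0.png')[165:270,220:345]; cv2.imwrite('pics/z1.png',cv2.resize(a,None,fx=6,fy=5.7,interpolation=cv2.INTER_CUBIC)) if 0 else cv2.imwrite('pics/z1.png',cv2.resize(a,None,fx=5,fy=5,interpolation=cv2.INTER_CUBIC))
a=cv2.imread('pics/scene0.png')[150:240,295:415]; cv2.imwrite('pics/z2.png',cv2.resize(a,None,fx=6,fy=6,interpolation=cv2.INTER_CUBIC))
E
```

```text
(no output)
```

View pics/z1.png

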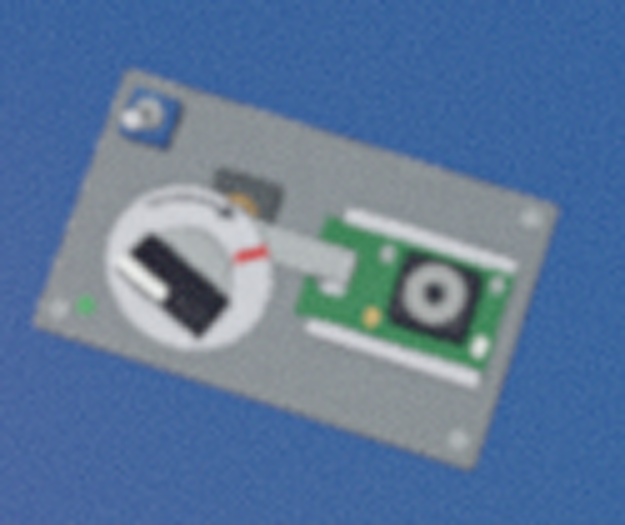

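View pics/z2.png

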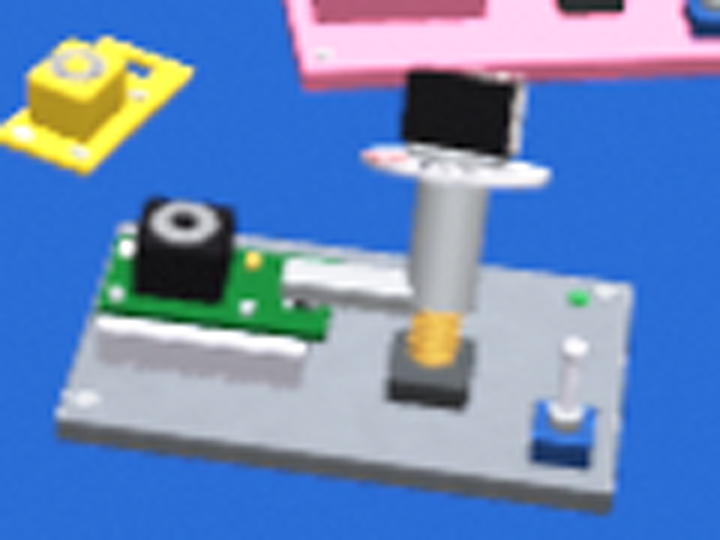

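```bash
cat > m.py <<'E'
from h import *
top=cv2.imread('pics/top0.png');sc=cv2.imread('pics/scene0.png')
def quad(img,box,cond):
    y0,y1,x0,x1=box; c=img[y0:y1,x0:x1].astype(int); m=cond(c[...,0],c[...,1],c[...,2]).astype(np.uint8)
    m=cv2.morphologyEx(m,cv2.MORPH_CLOSE,np.ones((5,5)))
    cs=max(cv2.findContours(m,0,1)[0],key=cv2.contourArea); h=cv2.convexHull(cs)
    return h.reshape(-1,2)+[x0,y0],cv2.contourArea(h)
def corners(h):
    for e in np.arange(1,15,.5):
        a=cv2.approxPolyDP(h.astype(np.int32).reshape(-1,1,2),e,True)
        if len(a)<=4: return a.reshape(-1,2)
grey=lambda b,g,r:(b-r<45)
ht,_=quad(top,(165,270,220,345),grey)
pt=onplane('top',ht,.012)
print('top corners px',corners(ht).tolist()); 
print(cv2.minAreaRect(pt[:,:2].astype(np.float32)*1000))
# corners read off zooms
zt=(np.array([[130,68],[558,208],[472,468],[38,325]])+.5)/5-.5+[220,165]
zs=(np.array([[612,490],[58,422],[120,224],[634,283]])+.5)/6-.5+[295,150]
L=np.array([[.06,.125],[.06,-.075],[-.06,-.075],[-.06,.125]])
for n,z in(('top',zt),('scene',zs)):
    P=onplane(n,z,.012)[:,:2]
    a=L-L.mean(0);b=P-P.mean(0)
    th=np.arctan2((a[:,0]*b[:,1]-a[:,1]*b[:,0]).sum(),(a*b).sum())
    Rm=np.array([[np.cos(th),-np.sin(th)],[np.sin(th),np.cos(th)]]); t=P.mean(0)-Rm@L.mean(0)
    print(n,'yaw',th,'origin',t,'res mm',(P-(L@Rm.T+t))*1e3)
# tray
blk=lambda b,g,r:(b<60)
for n,img,box in(('top',top,(205,300,390,495)),('scene',sc,(170,230,145,250))):
    h,_=quad(img,box,blk); c=corners(h); print('tray',n,c.tolist()); 
    P=onplane(n,h,.02)[:,:2]; print(cv2.minAreaRect((P*1000).astype(np.float32)))
E
python3 m.py
python3 - <<'E'
import cv2
a=cv2.imread('pics/top0.png')[205:300,390:495]; cv2.imwrite('pics/z3.png',cv2.resize(a,None,fx=5,fy=5,interpolation=cv2.INTER_CUBIC))
E
```

```text
top corners px [[245, 179], [331, 207], [314, 258], [227, 230]]
((536.5686645507812, 121.0345458984375), (199.93234252929688, 120.6375503540039), 73.74427032470703)
top yaw -0.284194478542498 origin [0.5296 0.0961] res mm [[-0.3268 -0.6872]
 [-0.7087  1.7406]
 [ 1.1605  1.3485]
 [-0.125  -2.4018]]
scene yaw -0.26907583300834376 origin [0.5325 0.0989] res mm [[-1.7256 -1.5707]
 [-0.0801  0.4945]
 [ 1.3211  0.5809]
 [ 0.4846  0.4953]]
tray top [[414, 218], [480, 234], [470, 286], [402, 269]]
((474.1055603027344, -226.64895629882812), (147.71682739257812, 116.7638931274414), 76.98002624511719)
tray scene [[235, 186], [220, 222], [157, 215], [176, 178]]
((488.9335632324219, -226.19361877441406), (155.7618865966797, 137.37997436523438), 77.32633209228516)
```

View pics/z3.png

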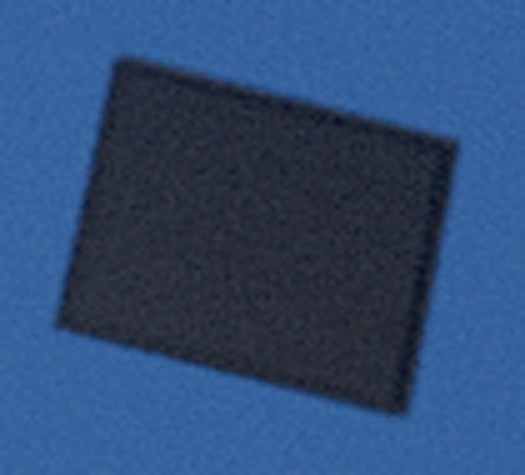

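```bash
cat > geo.py <<'E'
from h import *
yaw=-0.281; org=np.array([.530,.097,0])
RF=R.from_euler('z',yaw).as_matrix()
ax=np.array([-.5,0,np.sqrt(3)/2]); ex=np.array([np.sqrt(3)/2,0,.5]); ey=np.array([0,1.,0])
def fw(p): return org+RF@np.array(p)
def grip(k): return fw(np.array([0,.055,.04])+(.072+.0045*k)*ax)
def angs(name,px,off,k):
    o,d=ray(name,px); c=grip(k)+RF@ax*off; n=RF@ax
    P=o+d*(((c-o)@n)/(d@n))[:,None]
    v=(P-c)@RF; return np.c_[v@ex,v@ey]
E
python3 - <<'E'
from geo import *
z=lambda p,s,o:(np.array(p)+.5)/s-.5+np.array(o)
w=z([[120,262],[165,298]],5,[220,165]); red=z([[237,258],[267,250]],5,[220,165])
for k in(.3,.5,.7):
    a=angs('top',w,.0095,k); d=a[0]-a[1]; print(k,a*1e3,'k=',np.radians(80)-np.arctan2(d[1],d[0]), np.radians(80)-np.arctan2(a[0,1],a[0,0]))
    r=angs('top',red,-.0225,k); print(' red',r*1e3,np.radians(80)-np.arctan2(r[:,1],r[:,0]))
k=.5; print(grip(k),proj('top',[grip(k),grip(k)+RF@ax*.0095]),proj('scene',[grip(k),grip(k)+RF@ax*.0095]))
# pod ring
pt=z([[435,293]],5,[220,165]);ps=z([[184,222]],6,[295,150])
print(onplane('top',pt,.06),onplane('scene',ps,.06),tri(ps[0],pt[0]))
for P in(onplane('top',pt,.06)[0],onplane('scene',ps,.06)[0]): print('fixture coords',(P-org)@RF)
# red mark plus dial centre
E
```

```text
0.3 [[ 8.4174 19.907 ]
 [-0.0821 -0.4187]] k= 0.22153354836895978 0.2255038368977993
 red [[ 11.6199 -17.8885]
 [ 18.7865 -28.6825]] [2.391  2.3872]
0.5 [[ 8.8104 19.693 ]
 [ 0.3208 -0.609 ]] k= 0.22153354836895955 0.24614546265240245
 red [[ 11.9936 -18.0516]
 [ 19.1521 -28.8335]] [2.3806 2.3807]
0.7 [[ 9.2033 19.4789]
 [ 0.7237 -0.7993]] k= 0.22153354836895733 0.26685399666581566
 red [[ 12.3673 -18.2148]
 [ 19.5178 -28.9846]] [2.3706 2.3744]
[0.5096 0.1601 0.1043] [[253.7207 222.6109]
 [252.2651 224.2521]] [[370.933  165.4405]
 [371.4524 161.0668]]
[[0.5189 0.0592 0.06  ]] [[0.519 0.061 0.06 ]] (array([0.519 , 0.0601, 0.06  ]), np.float64(0.0017839736132586508))
fixture coords [-0.0002 -0.0394  0.06  ]
fixture coords [-0.0006 -0.0377  0.06  ]
```

```bash
python3 - <<'E'
from geo import *
k=.25
g=grip(k)
for s in(9.5,0,-10,-15,-22.5): print(s,proj('scene',g+RF@ax*s/1000),proj('top',g+RF@ax*s/1000))
a=cv2.imread('pics/scene0.png')[155:185,350:392]; cv2.imwrite('pics/z4.png',cv2.resize(a,None,fx=18,fy=18,interpolation=cv2.INTER_NEAREST))
a=cv2.imread('pics/top0.png')[196:242,235:282]; cv2.imwrite('pics/z5.png',cv2.resize(a,None,fx=12,fy=12,interpolation=cv2.INTER_NEAREST))
s=sense(); M=R.from_quat(s['tool_rot']).as_matrix(); print(M); print(RF@ax)
E
```

```text
9.5 [[371.3908 161.5853]] [[252.4391 224.056 ]]
0 [[370.8716 165.9577]] [[253.8911 222.4188]]
-10 [[370.3257 170.5485]] [[255.3874 220.7318]]
-15 [[370.0531 172.8393]] [[256.1236 219.902 ]]
-22.5 [[369.6445 176.2697]] [[257.2131 218.6737]]
[[-0.9721 -0.0001  0.2346]
 [-0.2346  0.002  -0.9721]
 [-0.0004 -1.     -0.002 ]]
[-0.4804  0.1387  0.866 ]
```

View pics/z4.png

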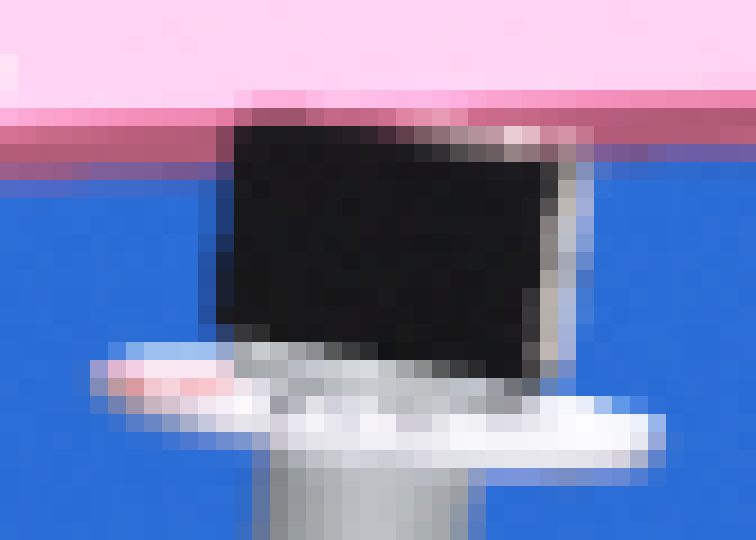

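View pics/z5.png

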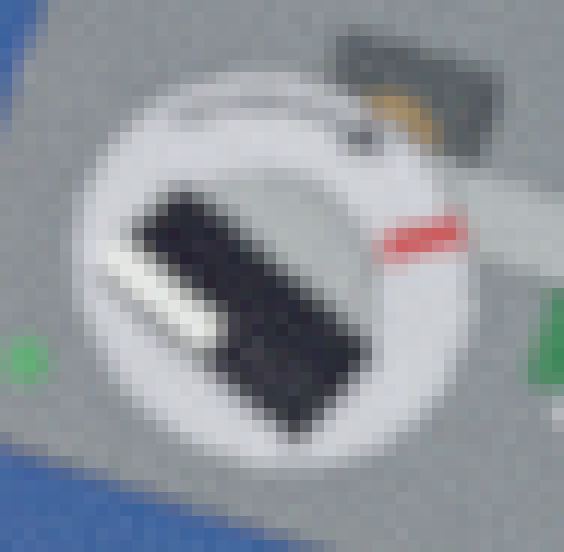

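play_rows --pt "-0.04 -0.01 -0.02 0 0 0" --pt "-0.08 -0.02 -0.04 0 0 0" --pt "-0.12 -0.03 -0.06 0 0 0" --pt "-0.16 -0.04 -0.08 0 0 0" --pt "-0.2 -0.05 -0.1 0 0 0" --pt "-0.24 -0.06 -0.12 0 0 0" --pt "-0.28 -0.065 -0.14 0 0 0" --pt "-0.32 -0.07 -0.16 0 0 0" --pt "-0.355 -0.07 -0.179 0 0 0" --gripper 0.0854

```text
t: 1.0
tcp_pos: [0.4514, -0.3488, 0.3018]
tool_rot: [0.083, -0.702, 0.702, -0.084]
force: [-0.1, -0.2, -0.4]
finger_gap: 1.0
```

```bash
python3 - <<'E'
from geo import *
s=sense();print(s)
q=s['q'];M=R.from_quat(s['tool_rot']).as_matrix()
C=np.array([[0,0,-1],[-1,0,0],[0,1,0.]])
def fo(q): return R.from_euler('z',q[0])*R.from_euler('y',q[1]+q[2])*R.from_euler('z',q[3])*R.from_euler('y',q[4])*R.from_euler('z',q[5])*R.from_matrix(C)
print(fo(q).as_matrix()-M)
E
```

```text
{'t': 1.0, 'q': array([-0.8538,  0.378 ,  1.4852,  0.0003,  1.2773,  0.4795]), 'qd': array([ 0.7045,  0.0944, -0.1302, -0.0085,  0.0432,  0.7018]), 'tau': array([ -2.233 , -39.7166, -18.3771,   0.0527,   0.1306,  -0.4434]), 'tcp_pos': array([ 0.4514, -0.3488,  0.3018]), 'tool_rot': array([ 0.0835, -0.7018,  0.7024, -0.0841]), 'force': array([-0.0913, -0.2074, -0.433 ]), 'ft_torque': array([0.0007, 0.0228, 0.0255]), 'finger_gap': 0.9997945508716858}
[[-0.  0. -0.]
 [ 0. -0. -0.]
 [ 0. -0.  0.]]
```

```bash
cat > kin.py <<'E'
from geo import *
from scipy.optimize import least_squares
C=np.array([[0,0,-1],[-1,0,0],[0,1,0.]])
lo=np.array([-3.08,-.75,.22,-1.43,0,-2.85]);hi=np.array([3.08,2.2,2.44,4.57,2.65,2.85])
def fk(q,L=.27,a=.11,b=0.,l1=.503,l2=.39):
    R1=R.from_euler('z',q[0]);R4=R1*R.from_euler('y',q[1]+q[2])*R.from_euler('z',q[3]);R6=R4*R.from_euler('y',q[4])*R.from_euler('z',q[5])
    s,c=np.sin,np.cos
    p=R1.apply([l1*s(q[1])+l2*s(q[1]+q[2]),a,l1*c(q[1])+l2*c(q[1]+q[2])+L-.0545])+R4.apply([0,b,0])+R6.apply([0,0,L])
    return p,(R6*R.from_matrix(C)).as_matrix()
def ik(p,M,q0,**kw):
    f=lambda q:np.r_[(lambda P,N:np.r_[(P-p)*5,(R.from_matrix(N.T@M)).as_rotvec()])(*fk(q,**kw))]
    r=least_squares(f,np.clip(q0,lo+.01,hi-.01),bounds=(lo,hi)); return r.x,np.abs(r.fun).max()
def knobpose(k,sgn=1,tip=-.014,kang=None):
    """TCP pose: tip = TCP offset along axis from grip point"""
    th=np.radians(80)-(k if kang is None else kang)
    ly=RF@(-np.sin(th)*ex+np.cos(th)*ey)
    y=-RF@ax; z=sgn*ly; x=np.cross(y,z)
    return grip(k)+RF@ax*tip, np.c_[x,y,z]
def delta(p,M,pc,Mc):
    return np.r_[Mc.T@(p-pc), R.from_matrix(Mc.T@M).as_rotvec()]
E
python3 - <<'E'
from kin import *
q0=sense()['q']
for L in(.2,.3):
  for a,b in((.11,0),(0,.11)):
    for sg in(1,-1):
      o=[]
      for k in(.3,2.4):
        best=min((ik(*knobpose(k,sg),np.r_[.2,.3,1.6,q4,1.,q6],L=L,a=a,b=b) for q4 in(-.5,.5,3) for q6 in(-1.5,0,1.5)),key=lambda t:t[1])
        o.append(best)
      print(L,a,b,sg,[ (x[0].round(2),round(x[1],3)) for x in o])
E
```

```text
0.2 0.11 0 1 [(array([ 0.17,  0.48,  2.08, -1.15,  0.24, -1.12]), np.float64(0.0)), (array([ 0.18,  0.46,  2.08, -1.1 ,  0.25,  0.92]), np.float64(0.0))]
0.2 0.11 0 -1 [(array([ 0.17,  0.48,  2.08, -1.15,  0.24,  2.02]), np.float64(0.0)), (array([ 0.18,  0.46,  2.08, -1.1 ,  0.25, -2.22]), np.float64(0.0))]
0.2 0 0.11 1 [(array([ 0.23,  0.47,  1.89, -0.7 ,  0.39, -1.56]), np.float64(0.0)), (array([ 0.23,  0.46,  1.9 , -0.68,  0.4 ,  0.53]), np.float64(0.0))]
0.2 0 0.11 -1 [(array([ 0.23,  0.47,  1.89, -0.7 ,  0.39,  1.59]), np.float64(0.0)), (array([ 0.23,  0.46,  1.9 , -0.68,  0.4 , -2.61]), np.float64(0.0))]
0.3 0.11 0 1 [(array([ 0.23,  0.46,  2.18, -1.43,  0.25, -0.79]), np.float64(0.005)), (array([ 0.23,  0.44,  2.19, -1.41,  0.25,  1.29]), np.float64(0.0))]
0.3 0.11 0 -1 [(array([ 0.23,  0.46,  2.18, -1.43,  0.25,  2.35]), np.float64(0.005)), (array([ 0.23,  0.44,  2.19, -1.41,  0.25, -1.85]), np.float64(0.0))]
0.3 0 0.11 1 [(array([ 0.31,  0.45,  1.97, -0.82,  0.39, -1.35]), np.float64(0.0)), (array([ 0.32,  0.43,  1.98, -0.8 ,  0.4 ,  0.73]), np.float64(0.0))]
0.3 0 0.11 -1 [(array([ 0.31,  0.45,  1.97, -0.82,  0.39,  1.79]), np.float64(0.0)), (array([ 0.32,  0.43,  1.98, -0.8 ,  0.4 , -2.41]), np.float64(0.0))]
```

```bash
cat > rows.py <<'E'
from kin import *
from scipy.spatial.transform import Slerp
def interp(p,M,n,pc,Mc):
    S=Slerp([0,1],R.from_matrix([Mc,M])); out=[]
    for i in range(1,n+1):
        out.append(delta(pc+(p-pc)*i/n,S(i/n).as_matrix(),pc,Mc))
    return np.round(out,4).tolist()
def cur():
    s=sense(); return s['tcp_pos'],R.from_quat(s['tool_rot']).as_matrix()
E
python3 - <<'E'
from rows import *
pc,Mc=cur()
p,M=knobpose(.3,1,.12)
d=delta(p,M,pc,Mc); print(p,d,np.linalg.norm(d[3:]))
for r in interp(p,M,24,pc,Mc)[1::2]: print(r)
E
```

```text
[0.4524 0.1767 0.2074] [-0.1245  0.094  -0.5105 -0.4804  2.489   0.5012] 2.5840201238807885
[-0.0104, 0.0078, -0.0425, -0.04, 0.2074, 0.0418]
[-0.0207, 0.0157, -0.0851, -0.0801, 0.4148, 0.0835]
[-0.0311, 0.0235, -0.1276, -0.1201, 0.6223, 0.1253]
[-0.0415, 0.0313, -0.1702, -0.1601, 0.8297, 0.1671]
[-0.0519, 0.0392, -0.2127, -0.2002, 1.0371, 0.2088]
[-0.0622, 0.047, -0.2553, -0.2402, 1.2445, 0.2506]
[-0.0726, 0.0549, -0.2978, -0.2802, 1.4519, 0.2924]
[-0.083, 0.0627, -0.3404, -0.3203, 1.6593, 0.3341]
[-0.0934, 0.0705, -0.3829, -0.3603, 1.8668, 0.3759]
[-0.1037, 0.0784, -0.4254, -0.4003, 2.0742, 0.4177]
[-0.1141, 0.0862, -0.468, -0.4403, 2.2816, 0.4594]
[-0.1245, 0.094, -0.5105, -0.4804, 2.489, 0.5012]
```

play_rows --pt "-0.006 0.003 -0.024 0 -0.14 0" --pt "-0.012 0.006 -0.048 0 -0.28 0" --pt "-0.018 0.01 -0.072 0 -0.42 0" --pt "-0.024 0.013 -0.096 0 -0.56 0" --pt "-0.03 0.016 -0.12 0 -0.7 0" --pt "-0.036 0.02 -0.145 0 -0.84 0" --pt "-0.043 0.023 -0.17 0 -0.98 0" --pt "-0.049 0.026 -0.194 0 -1.12 0" --pt "-0.055 0.03 -0.218 0 -1.26 0" --pt "-0.062 0.034 -0.242 0 -1.4 0" --pt "-0.068 0.037 -0.267 0 -1.54 0" --pt "-0.074 0.04 -0.291 0 -1.68 0"

```text
t: 2.2
tcp_pos: [0.453, -0.0488, 0.2609]
tool_rot: [0.58, -0.405, 0.405, -0.58]
force: [0.4, 0.6, -0.0]
finger_gap: 0.999
```

```bash
python3 - <<'E'
from rows import *
pc,Mc=cur(); print(pc,sense()['q'])
p,M=knobpose(.3,1,.12)
d=delta(p,M,pc,Mc); print(p,d,np.linalg.norm(d[3:]))
E
```

```text
[ 0.453  -0.0488  0.2609] [-0.3536  0.2584  1.8026  0.0001  1.0815 -0.7053]
[0.4524 0.1767 0.2074] [-0.2118  0.0535  0.0772 -0.0495 -1.9802 -0.6229] 2.076413882192987
```

play_rows --pt "-0.014 0.004 0.005 -0.003 -0.132 -0.042" --pt "-0.028 0.007 0.01 -0.007 -0.264 -0.083" --pt "-0.042 0.011 0.015 -0.01 -0.396 -0.125" --pt "-0.056 0.014 0.021 -0.013 -0.528 -0.166" --pt "-0.071 0.018 0.026 -0.016 -0.66 -0.208" --pt "-0.085 0.021 0.031 -0.02 -0.792 -0.249" --pt "-0.099 0.025 0.036 -0.023 -0.924 -0.291" --pt "-0.113 0.029 0.041 -0.026 -1.056 -0.332" --pt "-0.127 0.032 0.046 -0.03 -1.188 -0.374" --pt "-0.141 0.036 0.051 -0.033 -1.32 -0.415"

```text
t: 3.2
tcp_pos: [0.4534, 0.1008, 0.2251]
tool_rot: [0.779, 0.146, 0.064, -0.606]
force: [-0.5, -0.7, -0.8]
finger_gap: 1.002
```

```bash
python3 - <<'E'
from rows import *
pc,Mc=cur(); s=sense();q=s['q'];print(pc,q)
for L in(.2,.25,.3):
  for a,b in((.11,0),(0,.11)):
    P,N=fk(q,L=L,a=a,b=b); print(L,a,P-pc)
print(np.abs(N-Mc).max())
p,M=knobpose(.3,1,.12)
d=delta(p,M,pc,Mc); print(p,d,np.linalg.norm(d[3:]))
E
```

```text
[0.4534 0.1008 0.2251] [ 0.1497  0.2738  2.0008 -0.4635  0.6376 -1.1966]
0.2 0.11 [ 0.0197  0.028  -0.0329]
0.2 0 [-0.0101  0.0118 -0.0704]
0.25 0.11 [ 0.0349  0.0168 -0.0292]
0.25 0 [ 0.0052  0.0006 -0.0667]
0.3 0.11 [ 0.0502  0.0057 -0.0255]
0.3 0 [ 0.0204 -0.0106 -0.063 ]
2.220446049250313e-16
[0.4524 0.1767 0.2074] [ 0.0056 -0.0009  0.0777 -0.0146 -0.6595 -0.2076] 0.6915591052988996
```

```bash
python3 - <<'E'
from rows import *
pc,Mc=cur(); q=sense()['q']
f=lambda v:fk(q,L=v[0],a=v[1],b=.1105-v[1])[0]-pc
r=least_squares(f,[.25,.1]);print(r.x,r.fun)
E
```

```text
[0.2182 0.1122] [ 0.0256  0.0247 -0.031 ]
```

play_rows --pt "0.001 0 0.015 -0.003 -0.132 -0.042" --pt "0.002 0 0.031 -0.006 -0.264 -0.083" --pt "0.003 0 0.047 -0.009 -0.396 -0.125" --pt "0.005 -0.001 0.062 -0.012 -0.528 -0.166" --pt "0.006 -0.001 0.078 -0.015 -0.66 -0.208" --pt "0.006 -0.001 0.078 -0.015 -0.66 -0.208"

```text
t: 3.8
tcp_pos: [0.4518, 0.1767, 0.2069]
tool_rot: [0.744, 0.41, -0.129, -0.512]
force: [-0.7, 0.8, -0.1]
finger_gap: 0.999
```

```bash
python3 - <<'E'
from rows import *
pc,Mc=cur(); s=sense();q=s['q'];print(pc,q,s['qd'])
for k,t in((.3,.12),(.3,-.014)):
    p,M=knobpose(k,1,t)
    d=delta(p,M,pc,Mc); print(p,d)
E
```

```text
[0.4518 0.1767 0.2069] [ 0.3163  0.3219  2.0889 -0.8008  0.4032 -1.3722] [-0.0248 -0.0111 -0.0257  0.0485  0.0453  0.0205]
[0.4524 0.1767 0.2074] [ 0.0004 -0.0002 -0.0007 -0.0012 -0.0026 -0.0029]
[0.5167 0.1581 0.0914] [ 0.0008  0.1338 -0.0008 -0.0012 -0.0026 -0.0029]
```

play_rows --pt "0 0.025 0 0 0 0" --pt "0 0.05 0 0 0 0" --pt "0 0.075 0 0 -0.002 -0.002" --pt "0 0.095 0 0 -0.002 -0.002" --pt "0 0.095 0 0 -0.002 -0.002"

```text
t: 4.3
tcp_pos: [0.4998, 0.1615, 0.1239]
tool_rot: [0.744, 0.409, -0.128, -0.512]
force: [0.0, -0.7, 0.3]
finger_gap: 0.998
```

```bash
python3 - <<'E'
from rows import *
t=snapshot('top')[:,:,::-1];s=snapshot('scene')[:,:,::-1]
cv2.imwrite('pics/t1.png',t);cv2.imwrite('pics/s1.png',s)
A=cv2.resize(t[160:300,200:360],None,fx=4,fy=4,interpolation=cv2.INTER_CUBIC);B=cv2.resize(s[60:240,290:450],None,fx=3,fy=3,interpolation=cv2.INTER_CUBIC)
cv2.imwrite('pics/t1z.png',A);cv2.imwrite('pics/s1z.png',B)
pc,Mc=cur(); q=sense()['q'];print(pc,q)
p,M=knobpose(.3,1,-.014); print(delta(p,M,pc,Mc))
E
```

```text
[0.499  0.1622 0.1256] [ 0.2456  0.5371  2.0874 -1.3657  0.2611 -0.8367]
[ 0.0002  0.0388  0.0017  0.001  -0.0052 -0.001 ]
```

View pics/t1z.png

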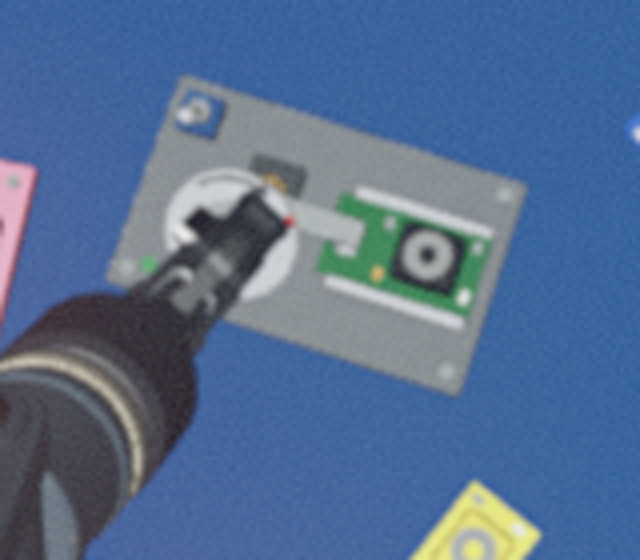

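View pics/s1z.png

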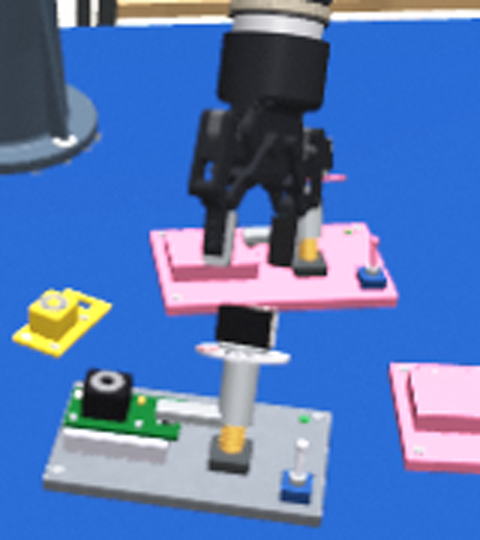

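```bash
cat > fit.py <<'E'
from rows import *
D=[([-1.5125,.5285,1.4339,-0.,1.1814,-.1785],[.1466,-.6068,.2303]),([-.8538,.378,1.4852,.0003,1.2773,.4795],[.4514,-.3488,.3018]),
([-.3536,.2584,1.8026,.0001,1.0815,-.7053],[.453,-.0488,.2609]),([.1497,.2738,2.0008,-.4635,.6376,-1.1966],[.4534,.1008,.2251]),
([.3163,.3219,2.0889,-.8008,.4032,-1.3722],[.4518,.1767,.2069]),([.2456,.5371,2.0874,-1.3657,.2611,-.8367],[.499,.1622,.1256])]
def fk2(q,v):
    h,a,l1,fx,fz,L,cx=v
    R1=R.from_euler('z',q[0]);R2=R1*R.from_euler('y',q[1]);R3=R1*R.from_euler('y',q[1]+q[2]);R5=R3*R.from_euler('z',q[3])*R.from_euler('y',q[4])
    return R1.apply([0,a,h])+R2.apply([0,0,l1])+R3.apply([fx,0,fz])+R5.apply([cx,0,L]), (R5*R.from_euler('z',q[5])*R.from_matrix(C)).as_matrix()
r=least_squares(lambda v:np.r_[np.concatenate([fk2(np.array(q),v)[0]-p for q,p in D]),1e-3*(v-[.2,.11,.5,0,.39,.25,0])],[.2,.11,.5,0,.39,.25,0])
V=r.x
if __name__=='__main__': print(V,np.abs(r.fun[:-7]).max(), r.fun[:-7].reshape(-1,3))
def ik2(p,M,q0):
    f=lambda q:(lambda P,N:np.r_[(P-p)*5,R.from_matrix(N.T@M).as_rotvec()])(*fk2(q,V))
    x=least_squares(f,q0); return x.x,np.abs(x.fun).max()
E
python3 fit.py
```

```text
[ 0.2744  0.111   0.5879  0.1141  0.3917  0.2968 -0.    ] 4.7135309476559195e-05 [[ 0. -0.  0.]
 [ 0.  0.  0.]
 [-0. -0. -0.]
 [-0. -0.  0.]
 [ 0.  0. -0.]
 [-0.  0.  0.]]
```

```bash
cat >> fit.py <<'E'
def kpose(k,tip,tv=0.,tl=0.,kang=None):
    """tool axis tilted: tv toward vertical (about fixture y), tl about ex (lateral)"""
    p,M=knobpose(k,1,tip,kang)
    g=p-RF@ax*tip
    T=R.from_rotvec(RF@ey*tv+RF@ex*tl).as_matrix()
    return g+T@(RF@ax*tip), T@M
E
python3 - <<'E'
from fit import *
q0=np.array([ .2456,.5371,2.0874,-1.3657,.2611,-.8367])
for tip in(-.014,-.010):
  for tv in(0,.05,.08,.1,.12,.15):
   for tl in(-.1,0,.1):
    o=[]
    q=q0
    for k in(.25,.6,1.,1.5,2.,2.4):
        q,e=ik2(*kpose(k,tip,tv,tl),q); o.append(q)
    o=np.array(o); print(tip,tv,tl,round(e,4),'q4',o[:,3].round(2),'q5',o[:,4].round(2),'q6',o[:,5].round(2),'q3',o[:,2].max().round(2))
E
```

```text
-0.014 0 -0.1 0.0 q4 [-1.36 -1.35 -1.35 -1.34 -1.33 -1.32] q5 [0.37 0.37 0.37 0.37 0.37 0.37] q6 [-0.85 -0.51 -0.12  0.37  0.86  1.25] q3 2.03
-0.014 0 0 0.0 q4 [-1.67 -1.66 -1.64 -1.63 -1.61 -1.6 ] q5 [0.25 0.25 0.25 0.25 0.25 0.25] q6 [-0.6  -0.26  0.13  0.61  1.09  1.48] q3 2.08
-0.014 0 0.1 0.0 q4 [-2.34 -2.33 -2.31 -2.29 -2.27 -2.25] q5 [0.17 0.17 0.17 0.17 0.16 0.16] q6 [0.01 0.35 0.73 1.21 1.69 2.07] q3 2.12
-0.014 0.05 -0.1 0.0 q4 [-1.14 -1.14 -1.13 -1.12 -1.11 -1.1 ] q5 [0.36 0.36 0.36 0.37 0.37 0.37] q6 [-1.09 -0.74 -0.35  0.14  0.63  1.03] q3 2.0
-0.014 0.05 0 0.0 q4 [-1.32 -1.31 -1.3  -1.28 -1.26 -1.25] q5 [0.22 0.22 0.23 0.23 0.23 0.23] q6 [-0.96 -0.62 -0.23  0.25  0.74  1.12] q3 2.05
-0.014 0.05 0.1 0.0 q4 [-1.9  -1.88 -1.85 -1.81 -1.77 -1.73] q5 [0.1 0.1 0.1 0.1 0.1 0.1] q6 [-0.43 -0.11  0.26  0.72  1.18  1.55] q3 2.1
-0.014 0.08 -0.1 0.0 q4 [-1.01 -1.01 -1.   -0.99 -0.99 -0.98] q5 [0.37 0.37 0.37 0.37 0.38 0.38] q6 [-1.22 -0.88 -0.48  0.01  0.5   0.9 ] q3 1.99
-0.014 0.08 0 0.0 q4 [-1.1  -1.09 -1.08 -1.06 -1.05 -1.04] q5 [0.23 0.23 0.23 0.23 0.23 0.24] q6 [-1.19 -0.85
[... 3341 characters left out ...]
0 q4 [-0.81 -0.8  -0.79 -0.79 -0.78 -0.77] q5 [0.25 0.25 0.25 0.26 0.26 0.26] q6 [-1.48 -1.14 -0.75 -0.26  0.24  0.63] q3 2.02
-0.01 0.12 0.1 0.0 q4 [-0.63 -0.61 -0.6  -0.59 -0.57 -0.56] q5 [0.11 0.11 0.12 0.12 0.12 0.13] q6 [-1.72 -1.38 -1.   -0.51 -0.02  0.36] q3 2.06
-0.01 0.15 -0.1 0.0 q4 [-0.73 -0.73 -0.73 -0.72 -0.72 -0.71] q5 [0.41 0.41 0.41 0.42 0.42 0.42] q6 [-1.52 -1.17 -0.77 -0.28  0.22  0.61] q3 1.95
-0.01 0.15 0 0.0 q4 [-0.65 -0.64 -0.64 -0.63 -0.62 -0.62] q5 [0.27 0.28 0.28 0.28 0.29 0.29] q6 [-1.65 -1.3  -0.91 -0.42  0.08  0.47] q3 2.0
-0.01 0.15 0.1 0.0 q4 [-0.35 -0.35 -0.34 -0.34 -0.33 -0.33] q5 [0.15 0.15 0.15 0.16 0.16 0.16] q6 [-2.   -1.65 -1.26 -0.76 -0.27  0.13] q3 2.04
```

```bash
python3 - <<'E'
from fit import *
s=sense();pc,Mc=cur()
print(s['q'],delta(*kpose(.3,.022,.06),pc,Mc),delta(*kpose(.3,-.012,.06),pc,Mc),ik2(*kpose(.3,-.012,.06),s['q']))
E
```

```text
[ 0.2456  0.5371  2.0874 -1.3657  0.2611 -0.8367] [ 0.0008  0.0028  0.0005  0.0543 -0.0053  0.0265] [-0.0001  0.0367  0.0023  0.0543 -0.0053  0.0265] (array([ 0.2081,  0.6066,  2.043 , -1.2294,  0.2249, -1.0015]), np.float64(1.2101430968414206e-13))
```

play_rows --pt "0.0005 0.001 0.0005 0.027 -0.002 0.013" --pt "0.0008 0.003 0.0005 0.054 -0.005 0.026" --pt "0.0008 0.003 0.0005 0.054 -0.005 0.026" --pt "0.0005 0.01 0.001 0.054 -0.005 0.026" --pt "0.0003 0.018 0.0013 0.054 -0.005 0.026" --pt "0 0.026 0.0017 0.054 -0.005 0.026" --pt "0 0.032 0.002 0.054 -0.005 0.026" --pt "0 0.0367 0.0023 0.054 -0.005 0.026" --pt "0 0.0367 0.0023 0.054 -0.005 0.026" --gripper 0.045

```text
t: 5.3
tcp_pos: [0.5149, 0.1594, 0.0932]
tool_rot: [0.735, 0.4, -0.147, -0.528]
force: [-0.7, 0.2, 0.2]
finger_gap: 0.526
```

```bash
python3 - <<'E'
from fit import *
t=snapshot('top')[:,:,::-1];s=snapshot('scene')[:,:,::-1]
A=cv2.resize(t[180:260,220:320],None,fx=7,fy=7,interpolation=cv2.INTER_CUBIC);B=cv2.resize(s[100:200,320:420],None,fx=6,fy=6,interpolation=cv2.INTER_CUBIC)
cv2.imwrite('pics/t2z.png',A);cv2.imwrite('pics/s2z.png',B)
s=sense();pc,Mc=cur()
print(s['q'],s['force'],delta(*kpose(.3,-.012,.06),pc,Mc))
E
```

```text
[ 0.2097  0.6053  2.0441 -1.2368  0.2238 -0.9946] [0.1869 0.2732 0.7365] [-0.0006  0.0008 -0.0005  0.0006  0.0017  0.0025]
```

View pics/t2z.png

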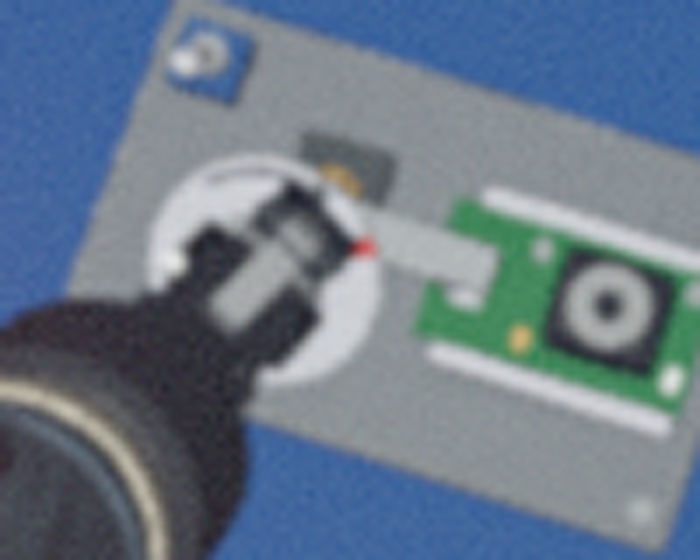

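View pics/s2z.png

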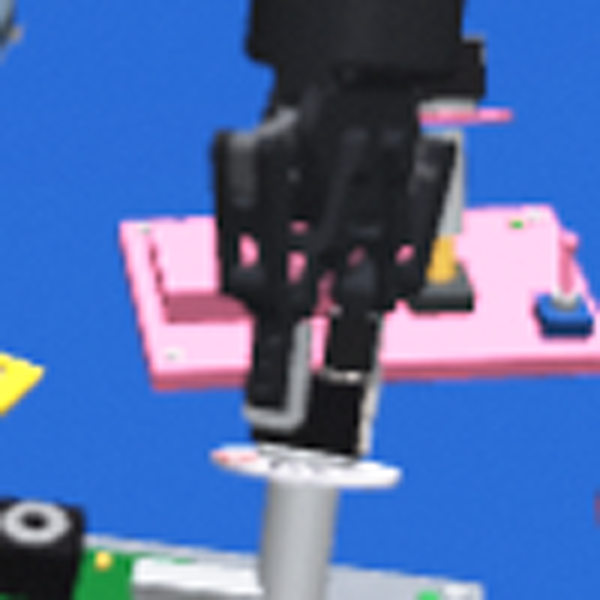

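The fingers straddle the bar, with the near pad in front of it and the tip just above the dial. Closing the gripper now.

play_rows --pt "0 0 0 0 0 0" --pt "0 0 0 0 0 0" --pt "0 0 0 0 0 0" --pt "0 0 0 0 0 0" --pt "0 0 0 0 0 0" --pt "0 0 0 0 0 0" --gripper 0 --force 40

```text
t: 6.0
tcp_pos: [0.5157, 0.1587, 0.0939]
tool_rot: [0.735, 0.4, -0.147, -0.527]
force: [-1.2, -1.3, 5.0]
finger_gap: 0.135
```

```bash
python3 - <<'E'
from fit import *
s=sense();pc,Mc=cur()
print(s['q'],s['force'],s['ft_torque'],s['finger_gap']*85.4)
k0=.3
for k in np.r_[.3:2.45:.1]:
    print(round(k,2),delta(*kpose(k,-.012,.06),*kpose(k0,-.012,.06)).round(4).tolist())
E
```

```text
[ 0.209   0.6049  2.043  -1.2373  0.2258 -0.9958] [-1.2128 -1.2858  5.0414] [-0.5393 -0.2595 -0.0807] 11.50991326955482
0.3 [0.0, 0.0, 0.0, 0.0, 0.0, 0.0]
0.4 [-0.0, -0.0004, 0.0, 0.0, 0.1, 0.0]
0.5 [-0.0, -0.0009, 0.0, -0.0, 0.2, 0.0]
0.6 [-0.0, -0.0013, 0.0001, -0.0, 0.3, 0.0]
0.7 [-0.0, -0.0018, 0.0001, 0.0, 0.4, -0.0]
0.8 [-0.0001, -0.0022, 0.0001, -0.0, 0.5, -0.0]
0.9 [-0.0001, -0.0027, 0.0001, -0.0, 0.6, 0.0]
1.0 [-0.0001, -0.0031, 0.0002, -0.0, 0.7, 0.0]
1.1 [-0.0001, -0.0036, 0.0002, -0.0, 0.8, 0.0]
1.2 [-0.0001, -0.004, 0.0002, -0.0, 0.9, 0.0]
1.3 [-0.0001, -0.0045, 0.0002, -0.0, 1.0, 0.0]
1.4 [-0.0001, -0.0049, 0.0003, -0.0, 1.1, -0.0]
1.5 [-0.0001, -0.0054, 0.0003, -0.0, 1.2, 0.0]
1.6 [-0.0002, -0.0058, 0.0003, -0.0, 1.3, 0.0]
1.7 [-0.0002, -0.0063, 0.0003, -0.0, 1.4, 0.0]
1.8 [-0.0002, -0.0067, 0.0004, -0.0, 1.5, 0.0]
1.9 [-0.0002, -0.0072, 0.0004, 0.0, 1.6, 0.0]
2.0 [-0.0002, -0.0076, 0.0004, 0.0, 1.7, -0.0]
2.1 [-0.0002, -0.0081, 0.0004, 0.0, 1.8, -0.0]
2.2 [-0.0002, -0.0085, 0.0005, 0.0, 1.9, -0.0]
2.3 [-0.0002, -0.009, 0.0005, 0.0, 2.0, -0.0]
2.4 [-0.0003, -0.0094, 0.0005, 0.0, 2.1, -0.0]
```

play_rows --pt "0 -0.0004 0 0 0.08 0" --pt "0 -0.0007 0 0 0.16 0" --pt "0 -0.0011 0 0 0.24 0" --pt "0 -0.0014 0.0001 0 0.32 0" --pt "0 -0.0018 0.0001 0 0.4 0" --pt "0 -0.0022 0.0001 0 0.48 0" --pt "-0.0001 -0.0025 0.0001 0 0.56 0" --pt "-0.0001 -0.0029 0.0002 0 0.64 0" --pt "-0.0001 -0.0032 0.0002 0 0.72 0" --pt "-0.0001 -0.0036 0.0002 0 0.8 0" --pt "-0.0001 -0.004 0.0002 0 0.88 0" --pt "-0.0001 -0.0043 0.0002 0 0.96 0"

```text
t: 7.2
tcp_pos: [0.5134, 0.1603, 0.0975]
tool_rot: [0.719, 0.11, 0.21, -0.653]
force: [-1.4, 0.3, 5.4]
finger_gap: 0.128
```

```bash
python3 - <<'E'
from fit import *
s=sense();pc,Mc=cur()
print(s['q'],s['force'],s['ft_torque'],s['finger_gap']*85.4, delta(*kpose(1.26,-.012,.06),pc,Mc))
t=snapshot('top')[:,:,::-1];s=snapshot('scene')[:,:,::-1]
A=cv2.resize(t[180:260,220:320],None,fx=5,fy=5,interpolation=cv2.INTER_CUBIC);B=cv2.resize(s[120:200,320:400],None,fx=5,fy=5,interpolation=cv2.INTER_CUBIC)
cv2.imwrite('pics/t3z.png',A);cv2.imwrite('pics/s3z.png',B);cv2.imwrite('pics/c3z.png',np.hstack([A[:400],B[:400]])[:,:800] if 0 else np.hstack([A[:,:400],B]))
E
```

```text
[ 0.212   0.5957  2.0453 -1.2066  0.2269 -0.0618] [-1.3844  0.2766  5.4182] [-0.0685 -0.1685  0.1717] 10.918346289990447 [-0.0006  0.0008 -0.0011 -0.0025 -0.0001  0.0029]
```

View pics/c3z.png

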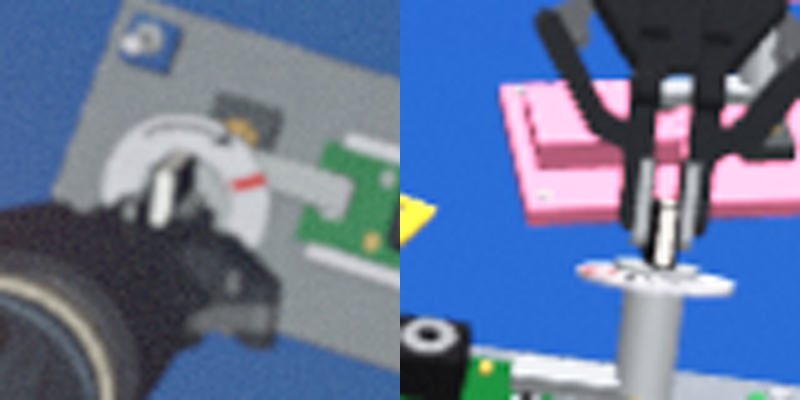

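The bar is turning with the gripper; its white end now faces away from the robot. Continuing the turn.

play_rows --pt "0 -0.0004 0 0 0.095 0" --pt "0 -0.0009 0 0 0.19 0" --pt "0 -0.0013 0 0 0.285 0" --pt "0 -0.0017 0.0001 0 0.38 0" --pt "0 -0.0021 0.0001 0 0.475 0" --pt "0 -0.0026 0.0001 0 0.57 0" --pt "-0.0001 -0.003 0.0001 0 0.665 0" --pt "-0.0001 -0.0034 0.0002 0 0.76 0" --pt "-0.0001 -0.0038 0.0002 0 0.855 0" --pt "-0.0001 -0.0043 0.0002 0 0.95 0" --pt "-0.0001 -0.0047 0.0002 0 1.045 0" --pt "-0.0001 -0.0051 0.0002 0 1.14 0"

```text
t: 8.5
tcp_pos: [0.512, 0.1621, 0.1021]
tool_rot: [-0.492, 0.259, -0.564, 0.611]
force: [-2.8, 1.8, 7.0]
finger_gap: 0.128
```

play_rows --pt "0 0 0 0 0 0" --pt "0 0 0 0 0 0"

```text
t: 8.7
tcp_pos: [0.512, 0.1621, 0.1021]
tool_rot: [-0.493, 0.258, -0.563, 0.611]
force: [-1.4, 1.1, 6.3]
finger_gap: 0.13
```

```bash
python3 - <<'E'
from fit import *
s=sense();pc,Mc=cur()
print(s['q'],s['force'],s['ft_torque'],s['finger_gap']*85.4, delta(*kpose(2.4,-.012,.06),pc,Mc))
t=snapshot('top')[:,:,::-1];s=snapshot('scene')[:,:,::-1]
A=cv2.resize(t[180:260,220:300],None,fx=5,fy=5,interpolation=cv2.INTER_CUBIC);B=cv2.resize(s[120:200,320:400],None,fx=5,fy=5,interpolation=cv2.INTER_CUBIC)
cv2.imwrite('pics/c4z.png',np.hstack([A,B]));cv2.imwrite('pics/top4.png',t)
E
```

```text
[ 0.2153  0.5846  2.046  -1.1682  0.2292  1.0372] [-1.3744  1.0611  6.27  ] [ 0.59   -0.6466  0.2867] 11.0915127609312 [ 0.0015  0.0007 -0.0023 -0.0059  0.0042 -0.0033]
```

View pics/c4z.png

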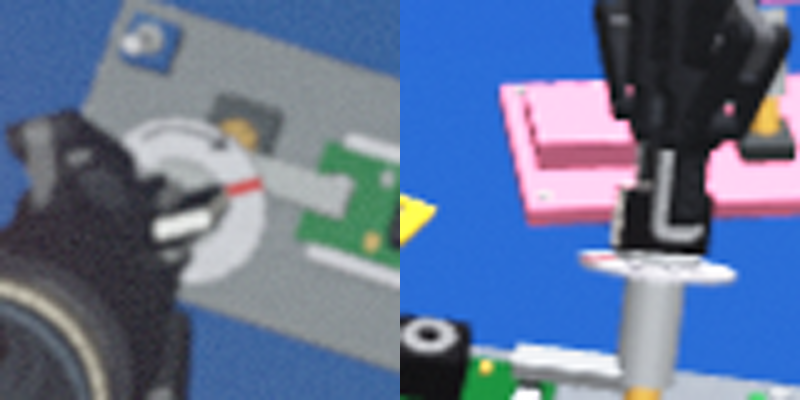

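play_rows --pt "0 0 0 0 0 0" --pt "0 0 0 0 0 0" --pt "0 0 0 0 0 0" --pt "0 -0.01 0 0 0 0" --pt "0 -0.025 0 0 0 0" --pt "0 -0.045 0 0 0 0" --pt "0 -0.065 0 0 0 0" --pt "0 -0.09 0 0 0 0" --pt "0 -0.115 0 0 0 0" --pt "0 -0.14 0 0 0 0" --gripper 0.05

```text
t: 9.8
tcp_pos: [0.4495, 0.1777, 0.2266]
tool_rot: [-0.494, 0.26, -0.563, 0.609]
force: [0.9, 0.4, 0.2]
finger_gap: 0.583
```

```bash
python3 - <<'E'
from fit import *
s=sense();print(s['q'],s['tcp_pos'],s['force'])
t=snapshot('top')[:,:,::-1];s=snapshot('scene')[:,:,::-1]
A=cv2.resize(t[190:250,235:295],None,fx=8,fy=8,interpolation=cv2.INTER_CUBIC)
cv2.imwrite('pics/t5z.png',A);cv2.imwrite('pics/top5.png',t);cv2.imwrite('pics/scene5.png',s)
E
```

```text
[ 0.2957  0.2727  2.0384 -0.5369  0.4946  0.4403] [0.4495 0.1777 0.2266] [0.9232 0.3897 0.2475]
```

View pics/t5z.png

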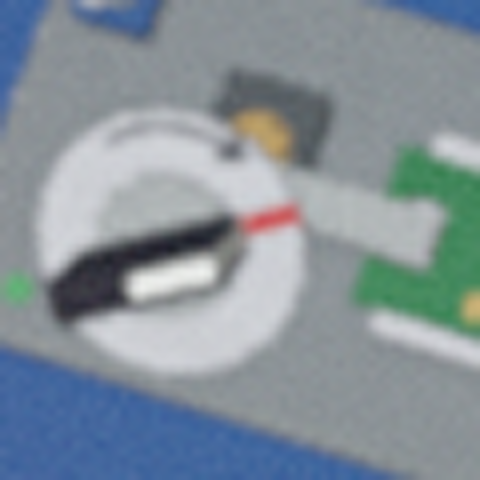

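View pics/scene5.png

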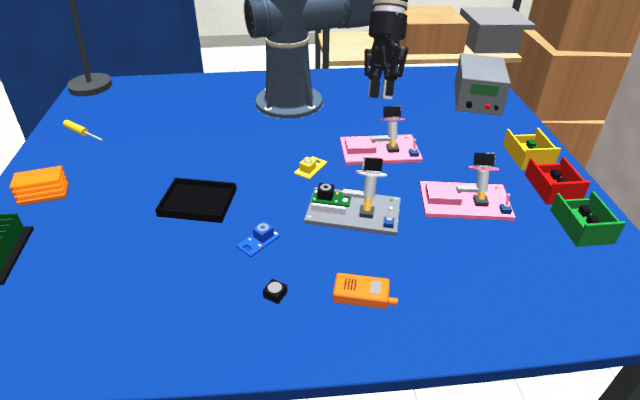

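```bash
python3 - <<'E'
from geo import *
t=cv2.imread('pics/top5.png').astype(int)[190:250,235:295]
b,g,r=t[...,0],t[...,1],t[...,2]
def line(m,off,k):
    ys,xs=np.nonzero(m); pts=np.c_[xs,ys]+[235.,190]
    a=angs('top',pts,off,k); c=a.mean(0); v=np.linalg.svd(a-c)[2][0]; v*=np.sign(v@(c+1e-9)); 
    return len(xs),c*1e3,np.radians(80)-np.arctan2(v[1],v[0])
red=(r-g>50)&(r-b>40)
w=(np.minimum(np.minimum(b,g),r)>212); w[:25]=0;w[42:]=0
sub=np.zeros_like(w);sub[30:40,14:29]=1
print(red.sum(),w.sum(),t[35,20],t[45,20])
print('red',line(red,-.0225,2.4)); print('white',line((b-r<6)&(np.minimum(g,r)>185)&sub,.0095,2.4))
z=lambda p,s,o:(np.array(p)+.5)/s-.5+np.array(o)
a=angs('top',z([[126,289],[217,270]],8,[235,190]),.0095,2.4);d=a[1]-a[0];print(a*1e3,np.radians(80)-np.arctan2(d[1],d[0]))
E
```

```text
15 19 [230 232 230] [211 206 204]
red (15, array([ 14.6214, -22.4457]), np.float64(2.362577239190308))
white (31, array([ 6.0121, -8.8238]), np.float64(2.3966087959982385))
[[ -0.2556   1.1874]
 [ 11.6828 -18.9204]] 2.431270672224324
```

Both readings put the knob at about 2.4 (white line 2.40–2.43, red mark 2.36–2.39). Next is the pod.

```bash
cat >> fit.py <<'E'
def down(p,psi):
    y=np.array([0,0,-1.]);z=np.array([np.cos(psi),np.sin(psi),0]);return np.array(p),np.c_[np.cross(y,z),y,z]
E
python3 - <<'E'
from fit import *
# recheck pod from latest pictures: silver ring centre
pc,Mc=cur();q=sense()['q']
pod=fw([-.0003,-.0386,.047]); print(pod)
A=down([pod[0],pod[1],.17],yaw); print(ik2(*A,q)); d=delta(*A,pc,Mc); print(d,np.linalg.norm(d[3:]))
for r in interp(*A,9,pc,Mc): print(r)
t=cv2.imread('pics/top5.png');s=cv2.imread('pics/scene5.png')
cv2.imwrite('pics/z6.png',np.hstack([cv2.resize(t[205:245,285:325],None,fx=10,fy=10,interpolation=cv2.INTER_CUBIC),cv2.resize(s[175:215,305:345],None,fx=10,fy=10,interpolation=cv2.INTER_CUBIC)]))
E
```

```text
[0.519 0.06  0.047]
(array([-0.099 ,  0.4775,  1.7508, -0.    ,  0.9132,  0.182 ]), np.float64(1.3635884088536443e-10))
[ 0.1134  0.0964  0.0008 -0.4561  0.5592  0.1292] 0.7331112071605442
[0.0126, 0.0107, 0.0001, -0.0507, 0.0621, 0.0144]
[0.0252, 0.0214, 0.0002, -0.1014, 0.1243, 0.0287]
[0.0378, 0.0321, 0.0003, -0.152, 0.1864, 0.0431]
[0.0504, 0.0428, 0.0004, -0.2027, 0.2485, 0.0574]
[0.063, 0.0535, 0.0005, -0.2534, 0.3107, 0.0718]
[0.0756, 0.0642, 0.0006, -0.3041, 0.3728, 0.0861]
[0.0882, 0.075, 0.0007, -0.3548, 0.4349, 0.1005]
[0.1008, 0.0857, 0.0008, -0.4055, 0.4971, 0.1148]
[0.1134, 0.0964, 0.0008, -0.4561, 0.5592, 0.1292]
```

View pics/z6.png

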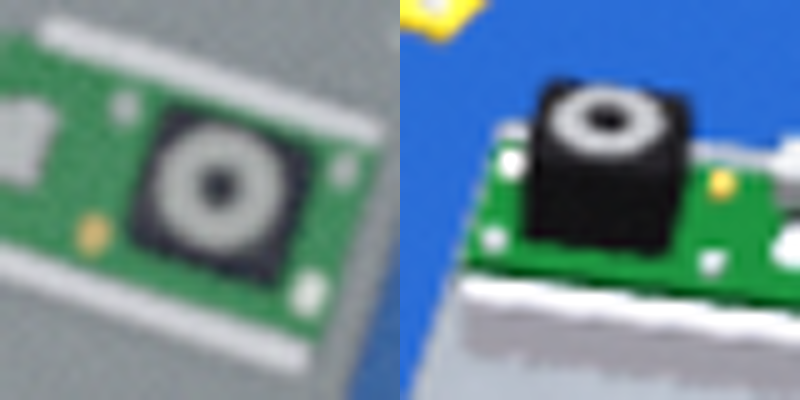

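play_rows --pt "0.013 0.008 0 -0.051 0.062 0.014" --pt "0.025 0.018 0 -0.101 0.124 0.029" --pt "0.038 0.028 0 -0.152 0.186 0.043" --pt "0.05 0.039 0 -0.203 0.248 0.057" --pt "0.063 0.05 0.0005 -0.253 0.311 0.072" --pt "0.076 0.062 0.0006 -0.304 0.373 0.086" --pt "0.088 0.074 0.0007 -0.355 0.435 0.1" --pt "0.101 0.085 0.0008 -0.406 0.497 0.115" --pt "0.1134 0.0964 0.0008 -0.4561 0.5592 0.1292" --pt "0.1134 0.0964 0.0008 -0.4561 0.5592 0.1292" --gripper 0.06

```text
t: 10.9
tcp_pos: [0.5209, 0.0566, 0.1656]
tool_rot: [-0.425, 0.567, -0.566, 0.422]
force: [0.4, 0.3, -0.3]
finger_gap: 0.699
```

```bash
python3 - <<'E'
from fit import *
pc,Mc=cur();pod=fw([-.0003,-.0386,.047]);print(pc,sense()['q']);print(delta(*down([pod[0],pod[1],.037],yaw),pc,Mc))
E
```

```text
[0.5209 0.0566 0.1656] [-0.1039  0.4876  1.7476 -0.003   0.9108  0.184 ]
[-0.0031  0.1286 -0.0022  0.004  -0.005   0.0031]
```

play_rows --pt "-0.001 0.03 -0.001 0.002 -0.003 0.002" --pt "-0.003 0.06 -0.002 0.004 -0.005 0.003" --pt "-0.003 0.085 -0.002 0.004 -0.005 0.003" --pt "-0.003 0.085 -0.002 0.004 -0.005 0.003" --pt "-0.003 0.085 -0.002 0.004 -0.005 0.003"

```text
t: 11.4
tcp_pos: [0.5166, 0.0631, 0.0823]
tool_rot: [-0.427, 0.564, -0.564, 0.426]
force: [0.1, 0.1, -0.1]
finger_gap: 0.701
```

```bash
python3 - <<'E'
from fit import *
t=snapshot('top')[:,:,::-1];s=snapshot('scene')[:,:,::-1]
cv2.imwrite('pics/z7.png',np.hstack([cv2.resize(t[175:255,265:345],None,fx=5,fy=5,interpolation=cv2.INTER_CUBIC),cv2.resize(s[135:215,290:370],None,fx=5,fy=5,interpolation=cv2.INTER_CUBIC)]))
pc,Mc=cur();pod=fw([-.0003,-.0386,.047]);print(pc,sense()['qd']);print(delta(*down([pod[0],pod[1],.037],yaw),pc,Mc))
E
```

```text
[0.518  0.0628 0.0836] [-0.0026 -0.0121 -0.0069  0.0007 -0.0016 -0.0004]
[ 0.0025  0.0466  0.0016 -0.0027  0.0047 -0.0011]
```

View pics/z7.png

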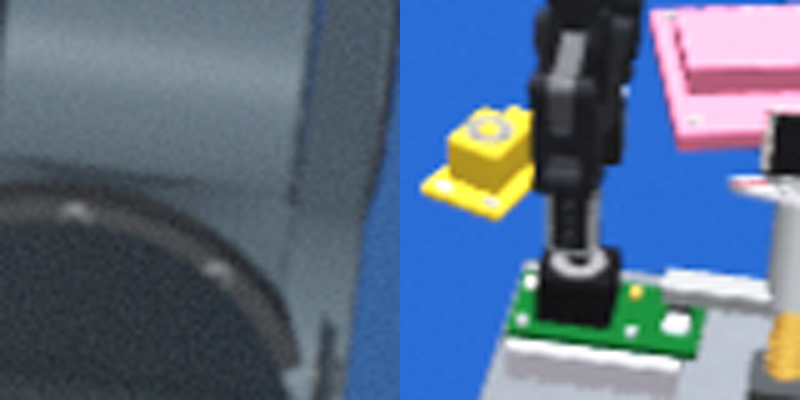

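play_rows --pt "0.001 0.012 0.0008 -0.001 0.002 0" --pt "0.002 0.024 0.0015 -0.002 0.004 0" --pt "0.0025 0.034 0.0016 -0.002 0.004 -0.001" --pt "0.0025 0.034 0.0016 -0.002 0.004 -0.001" --pt "0.0025 0.034 0.0016 -0.002 0.004 -0.001" --pt "0.0025 0.034 0.0016 -0.002 0.004 -0.001"

```text
t: 12.1
tcp_pos: [0.5185, 0.0599, 0.0486]
tool_rot: [-0.425, 0.565, -0.565, 0.425]
force: [-0.4, -0.4, 0.2]
finger_gap: 0.704
```

```bash
python3 - <<'E'
from fit import *
s=snapshot('scene')[:,:,::-1]
cv2.imwrite('pics/z8.png',cv2.resize(s[135:215,290:370],None,fx=7,fy=7,interpolation=cv2.INTER_CUBIC))
pc,Mc=cur();pod=fw([-.0003,-.0386,.047]);S=sense();print(pc,S['qd'],S['force']);print(delta(*down([pod[0],pod[1],.037],yaw),pc,Mc))
E
```

```text
[0.5185 0.0599 0.0488] [-0.0001 -0.0049 -0.0007  0.0006  0.0011 -0.0002] [-0.2466  0.1774  0.0967]
[-0.0002  0.0118  0.0004  0.0007  0.0001 -0.    ]
```

View pics/z8.png

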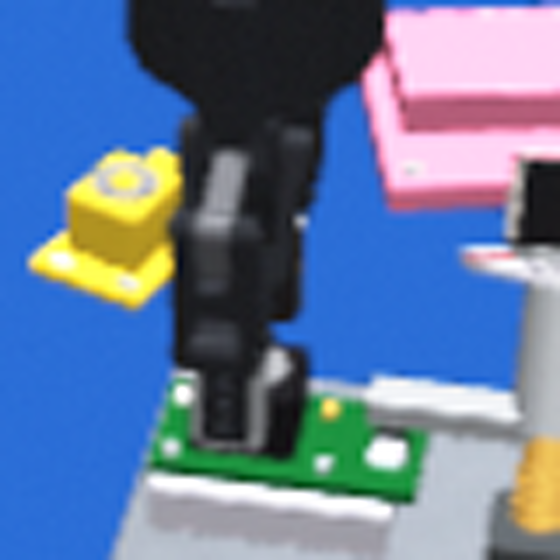

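play_rows --pt "0 0.004 0.0002 0 0 0" --pt "0 0.008 0.0004 0 0 0" --pt "0 0.0115 0.0004 0 0 0" --pt "0 0.0115 0.0004 0 0 0"

```text
t: 12.55
tcp_pos: [0.5183, 0.0598, 0.0365]
tool_rot: [-0.426, 0.566, -0.564, 0.425]
force: [0.0, 0.3, 0.7]
finger_gap: 0.705
```

play_rows --pt "0 0 0 0 0 0" --pt "0 0 0 0 0 0" --pt "0 0 0 0 0 0" --pt "0 0 0 0 0 0" --pt "0 0 0 0 0 0" --pt "0 0 0 0 0 0" --pt "0 0 0 0 0 0" --gripper 0 --force 30

```text
t: 13.25
tcp_pos: [0.5189, 0.0598, 0.0373]
tool_rot: [-0.425, 0.565, -0.565, 0.425]
force: [1.3, 0.2, 2.5]
finger_gap: 0.347
```

```bash
python3 - <<'E'
from fit import *
pc,Mc=cur();S=sense();print(pc,S['qd'],S['force'],S['finger_gap']*85.4)
for d in(.02,.045,.06): 
    print(delta(pc-RF@[0,d,0],down([0,0,0],yaw)[1],pc,Mc))
E
```

```text
[0.5189 0.0598 0.0373] [-0.0009 -0.0011  0.0002 -0.0015  0.0004 -0.0007] [1.3074 0.1685 2.4538] 29.604873362302367
[ 0.02   -0.     -0.      0.0007  0.0001 -0.    ]
[ 0.045  -0.     -0.      0.0007  0.0001 -0.    ]
[ 0.06   -0.     -0.      0.0007  0.0001 -0.    ]
```

The pod is gripped at 29.6 mm. Drawing the module straight out along fixture -y.

play_rows --pt "0 -0.0006 0 0 0 0" --pt "0.005 -0.0008 0 0 0 0" --pt "0.01 -0.0008 0 0 0 0" --pt "0.016 -0.0008 0 0 0 0" --pt "0.022 -0.0008 0 0 0 0" --pt "0.028 -0.0008 0 0 0 0" --pt "0.034 -0.0008 0 0 0 0" --pt "0.04 -0.0008 0 0 0 0" --pt "0.046 -0.0008 0 0 0 0" --pt "0.052 -0.0008 0 0 0 0" --pt "0.058 -0.0008 0 0 0 0" --pt "0.058 -0.0008 0 0 0 0"

```text
t: 14.45
tcp_pos: [0.5024, 0.0033, 0.0379]
tool_rot: [-0.425, 0.566, -0.565, 0.424]
force: [-0.4, -0.1, -0.0]
finger_gap: 0.343
```

```bash
python3 - <<'E'
from fit import *
t=snapshot('top')[:,:,::-1];s=snapshot('scene')[:,:,::-1]
cv2.imwrite('pics/z9.png',cv2.resize(s[125:225,280:400],None,fx=6,fy=6,interpolation=cv2.INTER_CUBIC))
pc,Mc=cur();S=sense();print(pc,S['force'],S['finger_gap']*85.4,S['q'])
E
```

```text
[0.5026 0.0039 0.0379] [-0.1001 -0.8954 -1.2536] 29.352222950026107 [-0.215   0.6939  1.8797  0.0002  0.5691  0.0662]
```

View pics/z9.png

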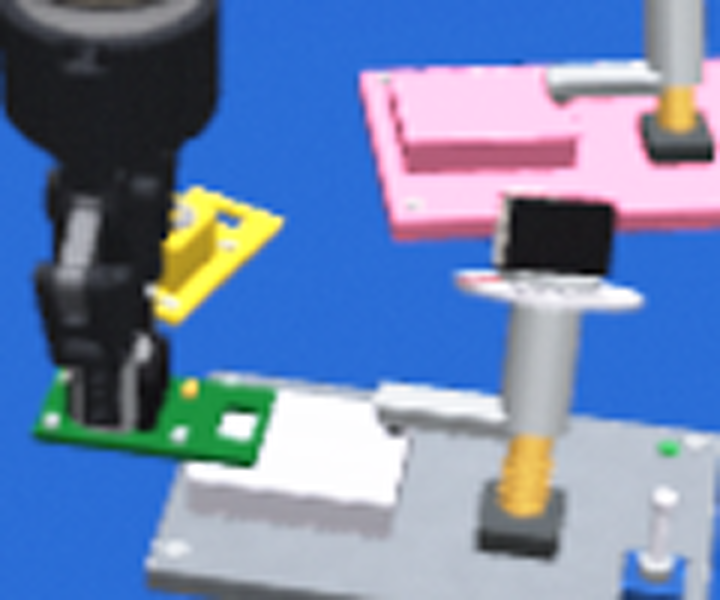

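play_rows --pt "0 -0.01 0 0 0 0" --pt "0 -0.03 0 0 0 0" --pt "0 -0.055 0 0 0 0" --pt "0.01 -0.075 0.002 0 -0.003 0" --pt "0.035 -0.08 0.005 0 -0.009 0" --pt "0.065 -0.08 0.01 0 -0.016 0" --pt "0.1 -0.08 0.015 0 -0.022 0" --pt "0.135 -0.08 0.021 0 -0.03 0" --pt "0.17 -0.08 0.026 0 -0.038 0" --pt "0.205 -0.08 0.032 0 -0.045 0" --pt "0.23 -0.08 0.036 0 -0.051 0" --pt "0.2435 -0.08 0.0378 0 -0.054 0"

```text
t: 15.75
tcp_pos: [0.4718, -0.2426, 0.1186]
tool_rot: [0.44, -0.553, 0.554, -0.44]
force: [0.5, 1.4, -1.3]
finger_gap: 0.343
```

play_rows --pt "0 0 0 0 0 0" --pt "0 0 0 0 0 0" --pt "0 0 0 0 0 0"

```text
t: 16.05
tcp_pos: [0.4713, -0.2386, 0.1179]
tool_rot: [-0.441, 0.554, -0.552, 0.44]
force: [-0.1, -0.0, -0.3]
finger_gap: 0.344
```

```bash
python3 - <<'E'
from fit import *
t=snapshot('top')[:,:,::-1];s=snapshot('scene')[:,:,::-1]
cv2.imwrite('pics/z10.png',np.hstack([cv2.resize(t[190:310,380:500],None,fx=3.3,fy=3.3,interpolation=cv2.INTER_CUBIC),cv2.resize(s[120:240,130:250],None,fx=3.3,fy=3.3,interpolation=cv2.INTER_CUBIC)]))
pc,Mc=cur();S=sense();print(pc,S['force'],S['finger_gap']*85.4,S['q'])
print(delta(*down([.4715,-.2405,.0113],-.227),pc,Mc))
E
```

```text
[ 0.4715 -0.2389  0.1179] [ 0.2235  0.6002 -0.6839] 29.35758843870924 [-0.6803  0.5686  1.7749 -0.0005  0.8001 -0.4548]
[ 0.0016  0.1066  0.0006  0.002   0.0019 -0.0005]
```

View pics/z10.png

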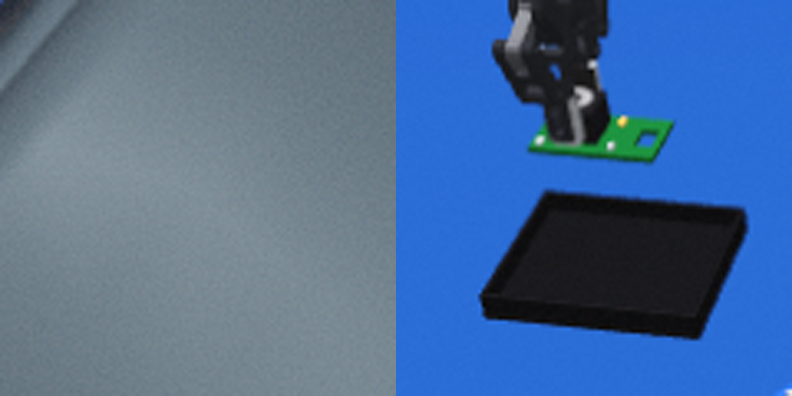

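play_rows --pt "0.0005 0.015 0 0.001 0.001 0" --pt "0.0015 0.035 0.0005 0.002 0.002 0" --pt "0.0015 0.055 0.0005 0.002 0.002 0" --pt "0.0015 0.072 0.0005 0.002 0.002 0" --pt "0.0015 0.084 0.0005 0.002 0.002 0" --pt "0.0015 0.092 0.0005 0.002 0.002 0" --pt "0.0015 0.092 0.0005 0.002 0.002 0" --pt "0.0015 0.092 0.0005 0.002 0.002 0"

```text
t: 16.95
tcp_pos: [0.4718, -0.242, 0.0261]
tool_rot: [0.439, -0.553, 0.554, -0.44]
force: [-0.8, 0.7, -0.6]
finger_gap: 0.345
```

```bash
python3 - <<'E'
from fit import *
s=snapshot('scene')[:,:,::-1]
cv2.imwrite('pics/z11.png',cv2.resize(s[140:230,140:250],None,fx=6,fy=6,interpolation=cv2.INTER_CUBIC))
pc,Mc=cur();S=sense();print(pc,S['force'],S['finger_gap']*85.4,S['q'])
print(delta(*down([.4715,-.2405,.0113],-.227),pc,Mc))
E
```

```text
[ 0.472  -0.2422  0.0264] [-0.5291  0.1828  0.4282] 29.20863318981089 [-0.685   0.7323  1.8143  0.0007  0.5931 -0.4569]
[-0.0015  0.0151 -0.0009 -0.0019 -0.0017  0.0005]
```

View pics/z11.png

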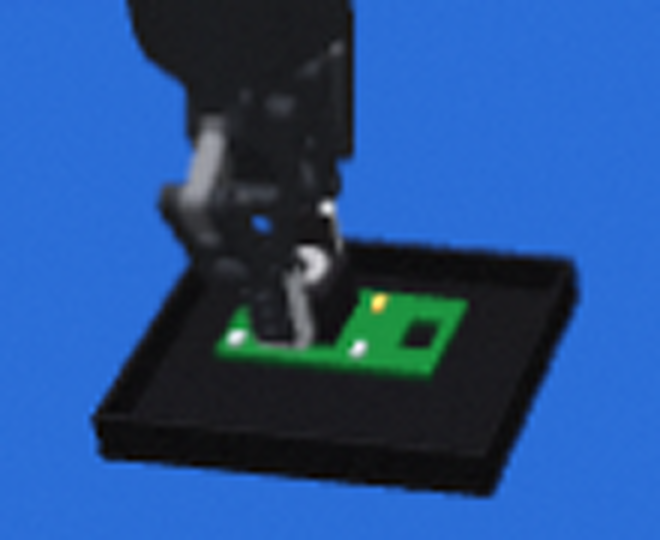

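The board is inside the walls and level, about 15 mm above the floor. Lowering the rest of the way.

play_rows --pt "0 0.005 0 0 0 0" --pt "0 0.009 0 0 0 0" --pt "0 0.012 0 0 0 0" --pt "0 0.0135 0 0 0 0" --pt "0 0.0145 0 0 0 0" --pt "0 0.0145 0 0 0 0" --pt "0 0.0145 0 0 0 0"

```text
t: 17.7
tcp_pos: [0.4716, -0.242, 0.0114]
tool_rot: [0.439, -0.554, 0.554, -0.44]
force: [0.5, -0.2, -1.5]
finger_gap: 0.349
```

```bash
python3 - <<'E'
from fit import *
S=sense();print(S['tcp_pos'],S['force'])
E
```

```text
[ 0.4716 -0.242   0.0114] [ 0.4891 -0.1976 -1.5059]
```

play_rows --pt "0 0.0004 0 0 0 0" --pt "0 0.0008 0 0 0 0" --pt "0 0.0008 0 0 0 0"

```text
t: 18.0
tcp_pos: [0.4717, -0.242, 0.0113]
tool_rot: [0.439, -0.553, 0.554, -0.44]
force: [-0.7, 0.2, 5.1]
finger_gap: 0.343
```

play_rows --pt "0 0.0003 0 0 0 0" --pt "0 0.0006 0 0 0 0" --pt "0 0.0006 0 0 0 0"

```text
t: 18.3
tcp_pos: [0.4717, -0.242, 0.0113]
tool_rot: [0.439, -0.553, 0.554, -0.44]
force: [-2.1, 1.1, 9.8]
finger_gap: 0.343
```

The wrist force rose to 9.8 N and the height stopped falling, so the board is on the floor. Releasing and retreating.

play_rows --pt "0 -0.0008 0 0 0 0" --pt "0 -0.001 0 0 0 0" --pt "0 -0.001 0 0 0 0"

```text
t: 18.6
tcp_pos: [0.4717, -0.2421, 0.0113]
tool_rot: [0.439, -0.553, 0.554, -0.44]
force: [-0.3, 0.5, 4.4]
finger_gap: 0.344
```

play_rows --pt "0 0 0 0 0 0" --pt "0 0 0 0 0 0" --pt "0 0 0 0 0 0" --pt "0 0 0 0 0 0" --pt "0 -0.005 0 0 0 0" --pt "0 -0.015 0 0 0 0" --pt "0 -0.035 0 0 0 0" --pt "0 -0.06 0 0 0 0" --pt "0 -0.1 0 0 0 0" --pt "0 -0.14 0 0 0 0" --pt "0 -0.18 0 0 0 0" --gripper 0.055

```text
t: 19.7
tcp_pos: [0.4711, -0.2417, 0.1933]
tool_rot: [0.439, -0.553, 0.554, -0.44]
force: [0.2, -1.4, 0.5]
finger_gap: 0.645
```

play_rows --pt "0 0 -0.03 0 0 0" --pt "-0.03 0 -0.06 0 0 0" --pt "-0.06 0 -0.08 0 0 0" --pt "-0.06 0 -0.08 0 0 0"

```text
t: 20.1
tcp_pos: [0.403, -0.1605, 0.1913]
tool_rot: [-0.44, 0.555, -0.552, 0.44]
force: [-0.2, 0.1, -0.1]
finger_gap: 0.647
```

```bash
python3 - <<'E'
from fit import *
t=snapshot('top')[:,:,::-1];s=snapshot('scene')[:,:,::-1]
cv2.imwrite('pics/topf.png',t);cv2.imwrite('pics/scenef.png',s)
S=sense();print(S['t'],S['tcp_pos'],S['force'])
E
```

```text
20.2 [ 0.4072 -0.165   0.1918] [-0.1194 -0.5765  0.6467]
```

View pics/topf.png

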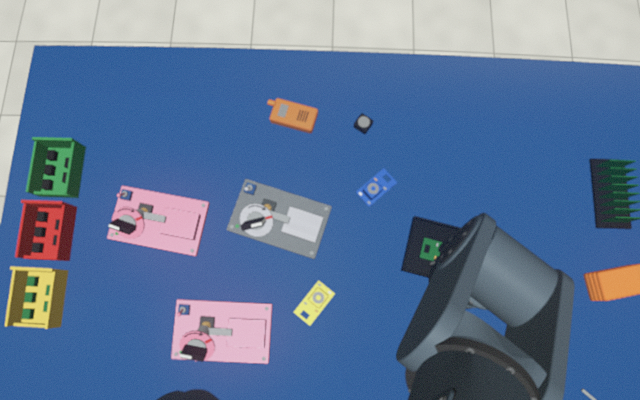

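View pics/scenef.png

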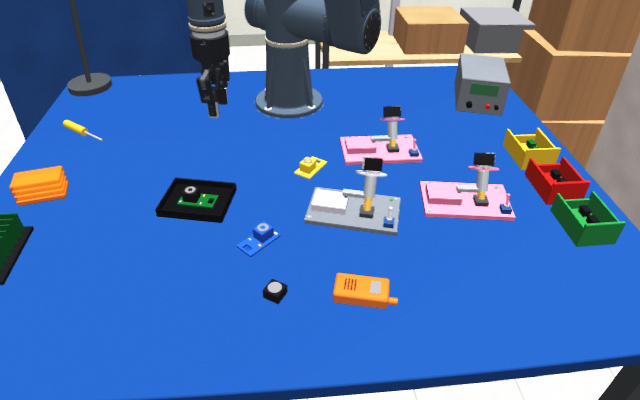

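```bash
python3 - <<'E'
from fit import *
s=cv2.imread('pics/scenef.png');t=cv2.imread('pics/topf.png')
cv2.imwrite('pics/z12.png',np.hstack([cv2.resize(s[170:230,150:240],None,fx=5,fy=5,interpolation=cv2.INTER_CUBIC),cv2.resize(t[190:250,235:295],None,fx=5,fy=5,interpolation=cv2.INTER_CUBIC)]))
for n,a,f in(('case/spare',cv2.imread('pics/scene0.png'),s),):
    print(np.abs(a[240:320,250:410].astype(int)-f[240:320,250:410]).max(), 'toggle diff',np.abs(a[200:230,380:402].astype(int)-f[200:230,380:402]).max())
T=t[190:250,235:295].astype(int);b,g,r=T[...,0],T[...,1],T[...,2]
m=(b-r<6)&(np.minimum(g,r)>185);sub=np.zeros_like(m);sub[30:40,14:29]=1
ys,xs=np.nonzero(m&sub);a=angs('top',np.c_[xs,ys]+[235.,190],.0095,2.4);v=np.linalg.svd(a-a.mean(0))[2][0];v*=np.sign(v@a.mean(0));print('knob',np.radians(80)-np.arctan2(v[1],v[0]))
E
```

```text
5 toggle diff 4
knob 2.501617413597545
```

View pics/z12.png

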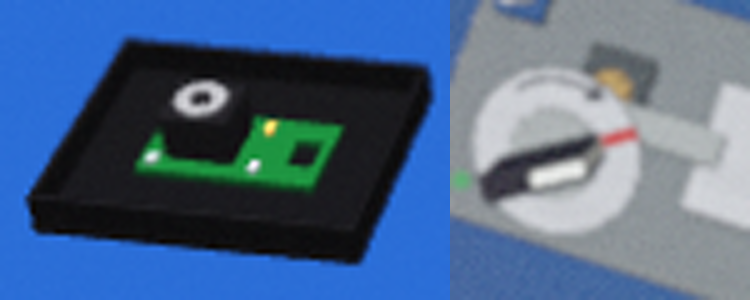

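The knob mask now reads 2.50 against 2.40 earlier, so I'll check whether that is image noise.

```bash
python3 - <<'E'
from fit import *
a=cv2.imread('pics/scene5.png').astype(int);f=cv2.imread('pics/scenef.png').astype(int)
print('scene knob diff 5->f',np.abs(a[152:185,352:392]-f[152:185,352:392]).max())
a=cv2.imread('pics/top5.png').astype(int);f=cv2.imread('pics/topf.png').astype(int)
d=np.abs(a[190:250,235:285]-f[190:250,235:285]);print('top diff',d.max(),d.mean(), np.abs(a[190:250,100:200]-f[190:250,100:200]).mean())
av=np.mean([snapshot('top').astype(float) for _ in range(8)],axis=0)
T=av[190:250,235:295];r,g,b=T[...,0],T[...,1],T[...,2]
sub=np.zeros(r.shape,bool);sub[30:40,14:30]=1
for th in(150,165,180,190):
    m=(b-r<8)&(np.minimum(g,r)>th)&sub
    ys,xs=np.nonzero(m);p=angs('top',np.c_[xs,ys]+[235.,190],.0095,2.4);v=np.linalg.svd(p-p.mean(0))[2][0];v*=np.sign(v@p.mean(0));print(th,m.sum(),p.mean(0)*1e3,np.radians(80)-np.arctan2(v[1],v[0]),np.radians(80)-np.arctan2(p.mean(0)[1],p.mean(0)[0]))
# pod in tray
px=(np.array([[201,98]])+.5)/5-.5+[150,170]
P=onplane('scene',px,.034)[0]; c,s=np.cos(-.227),np.sin(-.227);d=P[:2]-[.475,-.2265];print('pod tray',c*d[0]+s*d[1],-s*d[0]+c*d[1])
E
```

```text
scene knob diff 5->f 5
top diff 143 2.9996666666666667 5.362555555555556
150 75 [  3.9465 -12.341 ] 2.6521735506528943 2.657547965169823
165 65 [  3.867  -12.4852] 2.6370316007556056 2.666705952084375
180 56 [  4.1528 -12.4958] 2.7249134233661976 2.6462066984417145
190 41 [  5.227  -12.6439] 2.8997131272174532 2.5750567575444143
pod tray -0.0009311806637629949 -0.014990870052539285
```

```bash
python3 - <<'E'
from fit import *
av=np.mean([snapshot('top').astype(float) for _ in range(8)],axis=0)
np.save('av.npy',av)
im=cv2.resize(av[208:234,238:278][:,:,::-1].astype(np.uint8),None,fx=18,fy=18,interpolation=cv2.INTER_CUBIC)
# expected white line / red mark direction for k=2.2,2.4,2.6 through bar-top centre
for k,c in((2.2,(255,0,0)),(2.4,(0,200,0)),(2.6,(0,0,255))):
    th=np.radians(80)-k
    g=grip(2.4)+RF@ax*.0095; e=g+RF@(np.cos(th)*ex+np.sin(th)*ey)*.022
    q=(proj('top',[g,e])-[238,208]+.5)*18
    cv2.line(im,tuple(int(v) for v in q[0]),tuple(int(v) for v in q[1]),c,1)
cv2.imwrite('pics/z13.png',im)
E
```

```text
(no output)
```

View pics/z13.png

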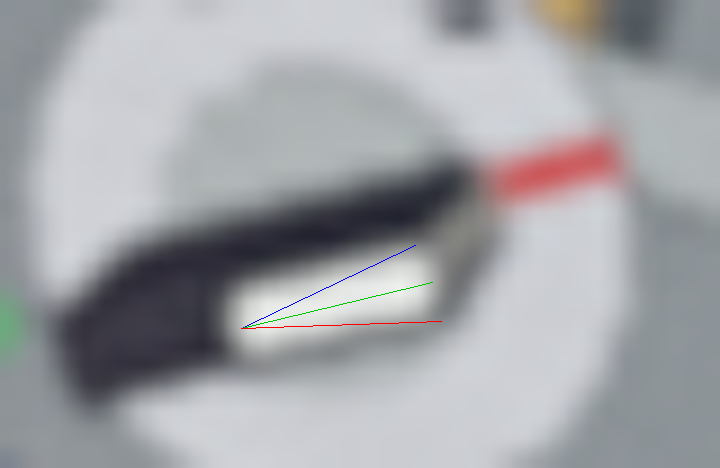

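In the averaged picture the white line runs parallel to both the predicted 2.4 rad line and the red mark. The 2.5 and higher readings came from the mask picking up the bright dial. The scene view also shows no knob change since release. Handing in.

```bash
python3 - <<'E'
from station import *
S=sense();print(S['t'],abs(S['qd']).max(),S['force'],sign_off())
E
```

```text
the job is handed in; nothing more can be done
21.0 0.0011565730949773371 [ 0.04165189 -0.25488019  0.9058812 ] None
```

I unscrewed the knob clockwise from about 0.25 rad to the red mark, with the tool 0.06 rad off the knob axis to keep joint 4 within its range. I then drew the module about 58 mm out from under the arm. It went into the black tray board down: I lowered it until the wrist force showed floor contact, released it and backed away. The job was handed in at 21.0 s, but no verdict is given, so the checks below are my own.

- **Knob:** the white line is parallel to the red mark, at about 2.4 rad. One mask reading gave 2.50, and later looser ones gave up to 2.9. The mask was catching the bright dial, so I went by the direction of the line in an averaged picture. The scene view shows no knob change since I let go of it.
- **Module:** the pod is at about (-1, -15) mm in the tray frame, and the board looks flat on the floor. That position comes from one camera, because the arm hid the pod from the top view. I did not measure the pod's height or tilt after release. At floor contact the gripper height implied a pod height of 21 mm.
- **Bystanders:** the orange case, the spare pod and the toggle are unchanged between the first and last scene pictures. The arm was at rest and clear of everything.

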